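# Spin the washed ring cutters dry and rack them by size

### The job

Dry the freshly washed ring cutters: stand all of them in the salad spinner's basket, put the lid on and give the crank six full turns. Then take the lid off, lay it flat back on the chopping board, right way up, and stand each cutter upright in the rack recess made for its size; leave the other kitchen things alone.

Things in the scene. Friction and masses are not known exactly. Their poses are not given: they have to be found in the camera images.
- bowl: clear plastic salad-spinner bowl, outside diameter 250, rim 98 above the bench, inside diameter at the rim 242, held fast to the bench by its suction foot. Origin: centre of its underside, on the bench
- basket_floor (a point): centre of the flat inner floor of the white slotted basket, 22 above the bench, on the vertical axis about which the basket turns in the bowl. Basket inside diameter 202, its wall 3 thick, its rim 58 above this floor; six small upright drive teeth (7 thick) stand on the rim, their tops 68 above this floor
- basket (a joint): turn of the spinner's basket in rad, counter-clockwise from above positive, not limited; it counts every turn. It can be turned only by the lid's drive (or by touching the basket)
- lid: round white spinner lid, diameter 256, 0.5 kg, loose. Origin: centre of the lower edge of its skirt; the disc's top is 20 higher. The skirt (outside diameter 235, 16 deep) drops inside the bowl's rim at any yaw; seated, the origin is 82 above the bench, over the bowl's origin. If its drive dogs land on basket teeth it stays up to 7 high until the crank is moved. Weight and skirt alone keep it on
- finger_bar (a point): middle of the top edge of the fixed finger bar on the lid, by which the lid is lifted: bar 16 thick (along lid x), 80 long (along lid y), top 54 above the lid's origin, 34 above the disc. To leave the fingers room the crank should point away from the bar (joint crank near a multiple of 2 pi)
- crank_axis (a point): point on the crank's vertical turning axis, 60 mm along lid x from the lid's centre, at mid-height of the grip (72 above the lid's origin)
- crank_grip (a point): middle of the crank's upright black grip, a free-spinning cylinder of 22 diameter and 46 length (49 to 95 above the lid's origin), 45 mm from the crank axis; below it the crank arm (8 thick, top 46 above the lid's origin) is the nearest obstacle
- crank (a joint): turn of the crank on the lid in rad, counter-clockwise from above positive, not limited, counts every turn; 0 (and each full turn) = pointing along lid +x, straight away from the finger bar. The gearing turns the basket two turns the same way per crank turn; either way serves; it takes under 2 N at the grip
- board: green chopping board on the bench, 250 x 250 x 12, fixed; origin: centre of its underside. The lid lies on it at the start, its origin 12 above the bench
- cutter_46: bright steel ring cutter, an open upright tube of outside diameter 46, height 48, wall 2.5, about 81 g; both ends alike. Origin: centre of its lower edge. At the start it stands on the dark drip mat (4 thick). Not always there
- cutter_52: bright steel ring cutter, an open upright tube of outside diameter 52, height 48, wall 2.5, about 87 g; both ends alike. Origin: centre of its lower edge. At the start it stands on the dark drip mat (4 thick). Not always there
- cutter_58: bright steel ring cutter, an open upright tube of outside diameter 58, height 48, wall 2.5, about 93 g; both ends alike. Origin: centre of its lower edge. At the start it stands on the dark drip mat (4 thick). Not always there
- cutter_64: bright steel ring cutter, an open upright tube of outside diameter 64, height 48, wall 2.5, about 99 g; both ends alike. Origin: centre of its lower edge. At the start it stands on the dark drip mat (4 thick). Not always there
- recess_46 (a point): centre of the floor of the round recess that belongs to the 46 cutter: recess diameter 54, 12 deep, in a white block 84 x 84 x 18 of the cutter rack (four blocks, two by two, any order; yaw of the point = yaw of the rack); its floor is 10 above the bench, the block's top 22
- recess_52 (a point): centre of the floor of the round recess that belongs to the 52 cutter: recess diameter 60, 12 deep, in a white block 84 x 84 x 18 of the cutter rack (four blocks, two by two, any order; yaw of the point = yaw of the rack); its floor is 10 above the bench, the block's top 22
- recess_58 (a point): centre of the floor of the round recess that belongs to the 58 cutter: recess diameter 66, 12 deep, in a white block 84 x 84 x 18 of the cutter rack (four blocks, two by two, any order; yaw of the point = yaw of the rack); its floor is 10 above the bench, the block's top 22
- recess_64 (a point): centre of the floor of the round recess that belongs to the 64 cutter: recess diameter 72, 12 deep, in a white block 84 x 84 x 18 of the cutter rack (four blocks, two by two, any order; yaw of the point = yaw of the rack); its floor is 10 above the bench, the block's top 22
- squeeze_bottle: bystander, to be left alone: amber squeeze bottle, diameter 54, height 170, upright. Origin: centre of its underside
- sauce_dish: bystander, to be left alone: small white bowl, diameter 76, height 35. Origin: centre of its underside
- pepper_mill: bystander, to be left alone: dark wooden pepper mill, diameter 54, height 150, upright. Origin: centre of its underside
- spatula: bystander, to be left alone: spatula, 240 long, lying. Origin: centre of its underside at mid length
- ramekin: bystander, to be left alone: white ramekin, diameter 72, height 40. Origin: centre of its underside
- spoon: bystander, to be left alone: spoon, 190 long, lying. Origin: centre of its underside at mid length
- tin: bystander, to be left alone: closed tin, diameter 74, height 55, upright. Origin: centre of its underside
There are look-alikes about, which are no part of the job. What is shaped like the cutter_64 but purple is not meant.

How it is judged:
By the outcome, as a careful person would: the job done as asked, in the order asked, and still so for the second after the job is handed in, with the robot touching nothing.
Of cutter_46, cutter_52, cutter_58, cutter_64 only 2 to 3 are there at a start; the rules pass over those that are not, and their reading is None.
At some moment in a run one of cutter_46, cutter_52, cutter_58, cutter_64 may be knocked a few centimetres aside while the robot is not near it.
It also fails if it takes over 210 s, if anything falls off the work surface, if the arm or the gripper's body presses on something with over 40 N, if the wrist force passes 120 N, or if a joint passes its speed limit or range.

### The arm

A 6-joint arm with a two-finger parallel gripper is mounted at the origin on the work surface. World frame = base frame: x ahead of the robot, y to its left, z up, the work surface at z = 0. Lengths are in m, angles in rad, forces in N, time in s.
With the tool pointing down it reaches from about 0.25 to 0.8 m from the base axis. Payload 8.5 kg.
Tool frame: the origin (TCP) lies midway between the tips of the shut fingers; the grasp point (between the pads) lies 19 mm behind it (arm.grip_depth is the distance from the TCP to the grasp point, in m); z points along the fingers, y is the direction in which the jaws open and shut (so a half turn about z gives the same grasp; the last joint's range is limited). The gripper opens to 85 mm and grips with 20 to 120 N. Pads are 22 mm wide; open, the fingers measure 114 mm over their backs; the gripper's body (76 mm by 85 mm) begins 54 mm behind the grasp point. The pads swing forward as they close: fully open they stand 13 mm farther back than shut.
Start: joints at [-1.222, 0.238, -0.013, 1.319, 0, 1.571], TCP at [0.179, -0.493, 0.231] pointing down, gripper open.
Joint ranges: [-2.66, 2.66], [-1.03, 1.9], [-1.14, 1.46], [-1.82, 2.27], [-1.45, 1.34], [-3.14, 3.14]. Speed limits (rad/s): [2.22, 2.22, 2.79, 3.14, 3.14, 3.14].

### API

Orientations are given as a rotation vector (axis times angle).
In Python, from plant import arm gives the robot as it stands.
- The arm moves only by the tool send_rows, never from a script. Its argument "series" is a list of rows, each an object with "offset": the shift along the tool's x, y, z in m, a list of three; "roll": the turn about the tool's z in degrees. A call has 1 to 5 rows; each row shifts and turns the commanded pose from where the row before left it, along the tool's axes as they then stand; what a row does not reach is not made up. A row lasts 1/8 s, in which the tool goes at most 62.5 mm and 10.7 degrees, less where a joint would pass 70% of its speed; a pose out of reach is approached as far as the arm can. A call is refused whole if a number of a shift passes 0.0625 or a number of a turn 10.7, either way. A call with a gripper value outside its range is refused whole. "gripper" is the opening in per cent of the stroke, from 0 (shut) to 100 (fully open), set as the call begins (left out, the last holds). The fingers move at their own pace and stop on an object; "force" is the grip in N (left out, the last holds). Time passes only in rows, so rows that do not move let the fingers close. It gives the time, the measured TCP pose, the force and the opening at its end, in the units of the state.
- arm.read_state(): the state, without advancing time (a new reading comes with each control period).
- arm.capture(name): name is "scene" or "top"; returns (picture, depth): 384x512x3 uint8, blue, green, red; 384x512 float32, m along the optical axis (not along the pixel's ray), 0 where there is no reading.
- arm.get_calibration(name): a dict with "fx", "fy", "cx", "cy" (pixels), "k1" (the pictures are not rectified: a ray, as slopes to the right and down, at radius r is drawn at 1 + k1 r^2 times it, then the intrinsics apply), "xyz" and "attitude" of the camera in the world. Camera axes: x right, y down, z forward; pixel columns grow to the right and rows downward; lengths in m; the calibration is good to about 2 mm. A picture is of the moment at which its call begins. get_calibration takes no time and is no camera call.
- arm.job_done(): hands the job in, once; it reports no verdict.
The state is a dict: "time": time; "joints": joint angles; "joint_velocities": joint speeds; "joint_efforts": joint torques, N m; "tcp_pos": TCP position; "eef_rot": TCP orientation; "ft_force": force on the tool from outside, world axes, zero at the start; "moment": the same for the moment, N m; "finger_gap": finger opening in m.
Only numpy, scipy, OpenCV 4.12 (cv2) and the standard library are available. Lean on these libraries where they do the work, as an engineer would, in place of code of your own. Each camera call takes 0.05 s, during which the arm holds its last target. There are 200 camera calls.

## Working session

There is one attempt and no reset: what is moved stays moved. The work goes in short steps, Python scripts to look and compute and a tool call to move; the robot and the scene stay as the last step left them, time stands still between calls to the robot, and variables do not carry over. Pictures are saved under pics/ and viewed, about 12 in all and at most 16, crops included, and the job is handed in when it is done.

Besides the shell and the picture viewer there is one more tool, called after ">>>" in YAML: its name, and indented under it one key for each argument. send_rows: Moves the arm, as the interface text tells. Its arguments: {"type":"object","properties":{"series":{"type":"array","items":{"type":"object","properties":{"offset":{"type":"array","items":{"type":"number"}},"roll":{"type":"number"}}}},"gripper":{"type":"number"},"force":{"type":"number"}},"required":["series"]}

```bash
ls; mkdir -p pics; python3 - <<'E'
from plant import arm
import cv2
print(arm.read_state())
for n in("scene","top"):
    im,d=arm.capture(n); cv2.imwrite(f"pics/{n}0.png",im); 
    import numpy as np; np.savez(f"{n}0.npz",im=im,d=d)
    print(n,arm.get_calibration(n))
a=cv2.imread("pics/scene0.png");b=cv2.imread("pics/top0.png")
cv2.imwrite("pics/top0b.png",cv2.resize(b,(800,600)));cv2.imwrite("pics/scene0b.png",cv2.resize(a,(800,600)))
E
```

```text
pics
{'time': 0.0, 'joints': array([-1.22198890e+00,  2.38780591e-01, -1.42864649e-02,  1.31924184e+00,
       -1.38803655e-05,  1.57080293e+00]), 'joint_velocities': array([0.00096795, 0.00044737, 0.00028305, 0.00138991, 0.00092784,
       0.00013508]), 'joint_efforts': array([-1.78090580e-03, -5.38783300e+01,  3.46439338e+01,  1.86325778e-02,
       -1.68566962e-04,  3.62753394e-05]), 'tcp_pos': array([ 0.1792748 , -0.49296227,  0.23066522]), 'eef_rot': array([-3.09247238e+00, -5.44863800e-01,  4.33550325e-04]), 'ft_force': array([-0.63112274, -0.5786965 , -1.32219212]), 'moment': array([ 0.02037067,  0.02619628, -0.00529084]), 'finger_gap': 0.08527705510105005}
scene {'fx': 488.29539006339576, 'fy': 488.29539006339576, 'cx': 263.2849880734726, 'cy': 190.80446895834956, 'k1': 0.05453614158246767, 'xyz': array([ 1.59197428, -0.49920344,  1.25092853]), 'attitude': array([-2.02032571, -1.31540731,  0.55306837])}
top {'fx': 352.2311020156477, 'fy': 352.2311020156477, 'cx': 257.8525442173525, 'cy': 189.7129199500731, 'k1': 0.028017819801332187, 'xyz': array([0.29642777, 0.00358431, 1.26696277]), 'attitude': array([-2.14767404,  2.11990122, -0.18355484])}
```

View pics/top0b.png

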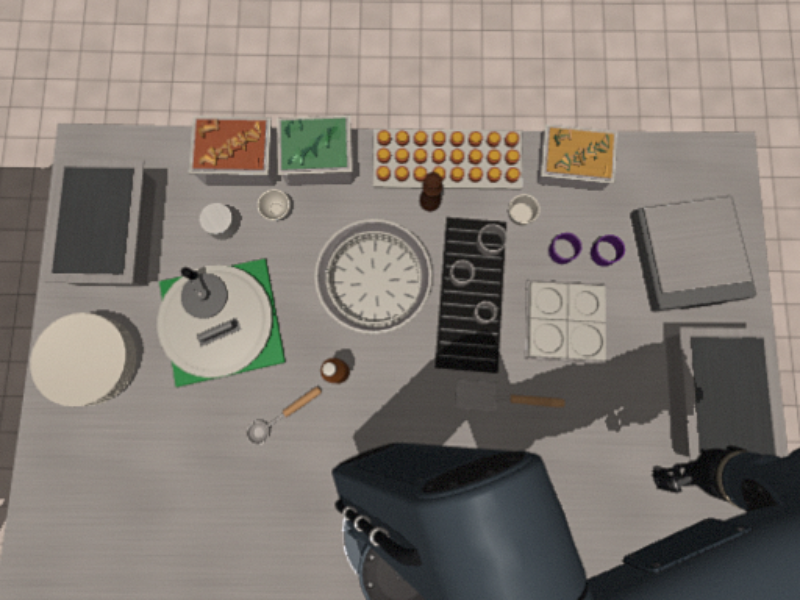

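View pics/scene0b.png

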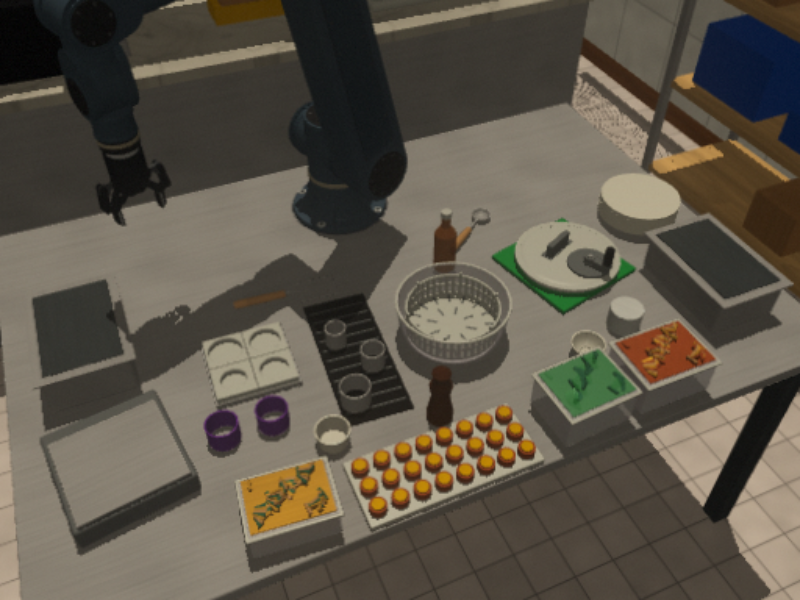

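```bash
cat > h.py <<'E'
import numpy as np, cv2
from scipy.spatial.transform import Rotation as R
from scipy.optimize import least_squares
from plant import arm
def cal(n):
    c=arm.get_calibration(n); K=np.array([[c['fx'],0,c['cx']],[0,c['fy'],c['cy']],[0,0,1]])
    return K,c['k1'],np.array(c['xyz']),R.from_rotvec(c['attitude']).as_matrix()
def slopes(n,uv):
    K,k,t,Rm=cal(n); uv=np.asarray(uv,float).reshape(-1,2)
    p=cv2.undistortPoints(uv.reshape(-1,1,2),K,np.array([k,0,0,0.]))[:,0]
    return np.c_[p,np.ones(len(p))],t,Rm
def onplane(n,uv,z):
    s,t,Rm=slopes(n,uv); d=s@Rm.T; return t+d*((z-t[2])/d[:,2])[:,None]
def proj(n,P):
    K,k,t,Rm=cal(n); q=(np.asarray(P,float).reshape(-1,3)-t)@Rm; s=q[:,:2]/q[:,2:]
    s=s*(1+k*(s**2).sum(1))[:,None]; return s*[K[0,0],K[1,1]]+[K[0,2],K[1,2]]
def tri(u1,u2):  # scene, top -> point, gap
    a,t1,R1=slopes("scene",u1); b,t2,R2=slopes("top",u2); d1=R1@a[0]; d2=R2@b[0]
    s=np.linalg.lstsq(np.c_[d1,-d2],t2-t1,rcond=None)[0]; p=t1+s[0]*d1;q=t2+s[1]*d2
    return (p+q)/2,np.linalg.norm(p-q)
def cloud(n,d):
    v,u=np.mgrid[:d.shape[0],:d.shape[1]]; s,t,Rm=slopes(n,np.c_[u.ravel(),v.ravel()])
    P=(s*d.reshape(-1,1))@Rm.T+t; P[d.ravel()==0]=np.nan; return P.reshape(*d.shape,3)
def circ(P):
    P=np.asarray(P)[:,:2]; c=P.mean(0)
    r=least_squares(lambda x:np.hypot(P[:,0]-x[0],P[:,1]-x[1])-x[2],[*c,.03],loss='soft_l1',f_scale=.002)
    return r.x
def snap(n,name):
    im,d=arm.capture(n); np.savez(f"{name}.npz",im=im,d=d); return im,d
def crop(im,x0,y0,x1,y1,name,s=4):
    cv2.imwrite("pics/"+name,cv2.resize(im[y0:y1,x0:x1],None,fx=s,fy=s,interpolation=cv2.INTER_CUBIC))
E
python3 - <<'E'
from h import *
np.set_printoptions(precision=4,suppress=True)
for n in("top","scene"):
    f=np.load(n+"0.npz");im,d=f['im'],f['d'];P=cloud(n,d)
    b=P[240:250,120:200] if n=="top" else None
    if n=="top":
        print("bench z",np.nanmedian(P[340:,60:140,2]), "mat pts", onplane("top",np.array([[446,218],[506,222],[498,371],[437,366]])*.64,.004))
    z=P[...,2]; 
    # region by xy of mat
    mx=onplane("top",np.array([[470,295]])*.64,.004)[0]
    reg=(abs(P[...,0]-mx[0])<.15)&(abs(P[...,1]-mx[1])<.07)
    m=(reg&(z>.025)&(z<.07)).astype(np.uint8)
    k,l,s,c=cv2.connectedComponentsWithStats(m)
    for i in range(1,k):
        if s[i,4]>15:
            q=P[l==i]; qq=q[q[:,2]>.042]; print(n,"cut",s[i,4],c[i],"zmax",np.percentile(q[:,2],95),circ(qq) if len(qq)>6 else None)
    if n=="top":
        for nm,(u,v) in dict(rack=(567,320),bowl=(375,277),lid=(215,320)).items():
            print(nm,onplane("top",[[u*.64,v*.64]],.02))
im=np.load("top0.npz")['im']
crop(im,275,130,395,245,"t1.png",5)
im=np.load("scene0.npz")['im']
crop(im,115,160,275,285,"s1.png",5)
E
```

```text
bench z 0.00011201528091686619 mat pts [[ 0.7038 -0.0981  0.004 ]
 [ 0.6957 -0.2409  0.004 ]
 [ 0.3435 -0.2161  0.004 ]
 [ 0.3529 -0.0774  0.004 ]]
top cut 59 [311.1695 157.2542] zmax 0.054287904860177226 [ 0.6442 -0.198   0.0307]
top cut 82 [295.3049 173.1707] zmax 0.054351757098279926 [ 0.5653 -0.1288  0.025 ]
top cut 71 [309.831  199.0704] zmax 0.0543955177290214 [ 0.4745 -0.1802  0.0217]
rack [[ 0.4604 -0.3722  0.02  ]]
bowl [[0.5546 0.0674 0.02  ]]
lid [[0.4499 0.4285 0.02  ]]
scene cut 158 [214.3418 211.5253] zmax 0.05331120877573853 [ 0.4776 -0.1821  0.0218]
scene cut 185 [238.2649 225.1027] zmax 0.0545176405471599 [ 0.5684 -0.1304  0.0249]
scene cut 129 [227.5969 243.3566] zmax 0.05323728172569248 [ 0.6472 -0.2004  0.0306]
```

View pics/t1.png

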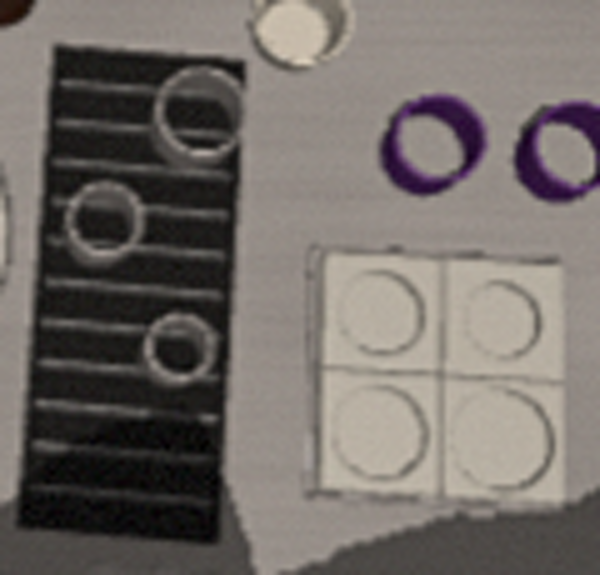

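View pics/s1.png

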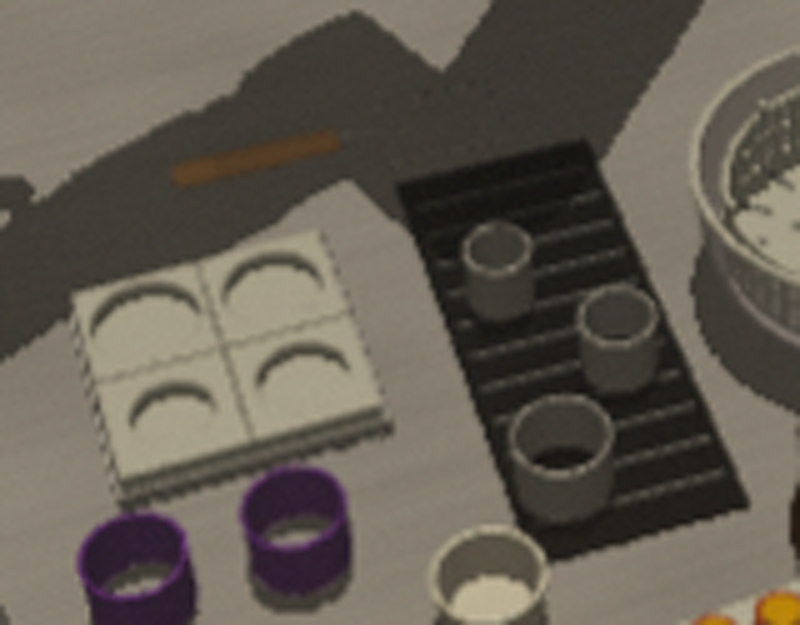

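```bash
cat > m.py <<'E'
from h import *
np.set_printoptions(precision=4,suppress=True)
def hullcirc(q): 
    (x,y),r=cv2.minEnclosingCircle((q[:,:2]*1000).astype(np.float32)); return np.array([x,y,r])/1000
def biggest(m):
    k,l,s,c=cv2.connectedComponentsWithStats(m.astype(np.uint8)); return l==1+np.argmax(s[1:,4])
def near(P,c,r): return np.hypot(P[...,0]-c[0],P[...,1]-c[1])<r
def lidpose(P,c,z0):
    z=P[...,2]-z0; o={}
    disc=near(P,c,.16)&(abs(z-.02)<.007); q=P[biggest(disc)]
    o['lid']=hullcirc(q); o['disc_z']=np.median(q[:,2])
    cc=o['lid'][:2]; m=near(P,cc,.12)&(abs(z-.052)<.008); q=P[biggest(m)]; r=cv2.minAreaRect((q[:,:2]*1000).astype(np.float32)); o['bar']=r; o['bar_z']=np.median(q[:,2])
    m=near(P,cc,.15)&(z>.075)&(z<.11); 
    if m.any(): q=P[biggest(m)]; o['grip']=np.r_[np.median(q,0),q.max(0)-q.min(0)]
    return o
def cutters(P,box,zt,r=.006):
    z=P[...,2]; m=(P[...,0]>box[0])&(P[...,0]<box[1])&(P[...,1]>box[2])&(P[...,1]<box[3])&(abs(z-zt)<.028)
    k,l,s,c=cv2.connectedComponentsWithStats(m.astype(np.uint8)); out=[]
    for i in range(1,k):
        q=P[l==i]; qq=q[abs(q[:,2]-zt)<r]
        if s[i,4]>15 and len(qq)>8: out.append((np.r_[circ(qq),np.percentile(q[:,2],95)],s[i,4]))
    return out
E
python3 - <<'E'
from m import *
for n in("top","scene"):
    f=np.load(n+"0.npz");im,d=f['im'],f['d'];P=cloud(n,d);z=P[...,2]
    m=near(P,(.46,-.37),.14)&(z>.016)&(z<.03); q=P[biggest(m)]; print(n,"rack",cv2.minAreaRect((q[:,:2]*1000).astype(np.float32)),np.median(q[:,2]))
    m=near(P,(.46,-.37),.09)&(z<.0155)&(z>.004)
    k,l,s,c=cv2.connectedComponentsWithStats(m.astype(np.uint8))
    for i in range(1,k):
        if s[i,4]>40: q=P[l==i]; print("  recess",s[i,4],hullcirc(q),np.median(q[:,2]))
    m=near(P,(.555,.067),.15)&(z>.092)&(z<.105); q=P[m]; print("bowl rim",m.sum(),circ(q) if m.sum()>20 else 0)
    m=near(P,(.555,.067),.12)&(z>.075)&(z<.086); q=P[m]; print("basket rim",m.sum(),circ(q) if m.sum()>20 else 0)
    m=near(P,(.555,.067),.09)&(abs(z-.022)<.006); q=P[m]; print("floor",m.sum(),np.median(q[:,2]),hullcirc(q))
    print(lidpose(P,(.45,.43),.012))
    im=np.load(n+"0.npz")['im']
E
```

```text
top rack ((463.416259765625, -371.1712646484375), (174.0720672607422, 173.73536682128906), 87.54071044921875) 0.021715481983676677
  recess 207 [ 0.5085 -0.3318  0.0311] 0.010456861340478296
  recess 155 [ 0.5041 -0.4203  0.0262] 0.010066789164717926
  recess 263 [ 0.4224 -0.3294  0.034 ] 0.010027150358340231
  recess 280 [ 0.4178 -0.4171  0.0356] 0.010082897354980247
bowl rim 484 [0.5435 0.0694 0.1229]
basket rim 362 [0.5468 0.0695 0.1043]
floor 1859 0.022028685875925547 [0.555  0.0671 0.0899]
{'lid': array([0.4494, 0.4284, 0.1287]), 'disc_z': np.float64(0.03375749694556707), 'bar': ((423.1725158691406, 414.17047119140625), (16.347965240478516, 79.93541717529297), 24.51102638244629), 'bar_z': np.float64(0.06446737592132412), 'grip': array([0.5433, 0.4677, 0.1048, 0.0202, 0.0188, 0.0239])}
scene rack ((462.0352783203125, -372.181884765625), (172.78172302246094, 181.77737426757812), 87.38938903808594) 0.022022524276651523
  recess 178 [ 0.4153 -0.3248  0.0327] 0.010359040423264076
  recess 190 [ 0.4125 -0.4103  0.0352] 0.01078256918890863
  recess 172 [ 0.5007 -0.329   0.0292] 0.010708255783335452
  recess 151 [ 0.4988 -0.4165  0.028 ] 0.010367026415001757
bowl rim 436 [0.5468 0.0676 0.1232]
basket rim 400 [0.5547 0.0643 0.1088]
floor 905 0.022025153923774354 [0.5512 0.0679 0.0893]
{'lid': array([0.4491, 0.4258, 0.1322]), 'disc_z': np.float64(0.03313966690069736), 'bar': ((423.8076477050781, 413.48077392578125), (20.383512496948242, 86.5362319946289), 26.249099731445312), 'bar_z': np.float64(0.06253760892715465), 'grip': array([0.5499, 0.466 , 0.1027, 0.0236, 0.0294, 0.0248])}
```

>>> send_rows:
  series:
    - {"offset":[0,0,0],"roll":-10}
    - {"offset":[0,0,0],"roll":-10}
    - {"offset":[0,0,0],"roll":-10}
    - {"offset":[0,0,0],"roll":-10}
    - {"offset":[0,0,0],"roll":-10}
  gripper: 95
  force: 40

```text
time: 0.72
tcp_pos: [0.1793, -0.4931, 0.2309]
eef_rot: [-2.568, -1.808, -0.0]
ft_force: [0.0, 0.1, -0.8]
finger_gap: 0.0814
```

>>> send_rows:
  series:
    - {"offset":[0,0,0],"roll":-10}
    - {"offset":[0,0,0],"roll":-10}
    - {"offset":[0.02,0.02,0.01],"roll":0}
    - {"offset":[0.037,0.035,0.01],"roll":0}
    - {"offset":[0.037,0.035,0.01],"roll":0}

```text
time: 1.35
tcp_pos: [0.27, -0.3983, 0.2006]
eef_rot: [-2.223, -2.219, -0.0]
ft_force: [0.1, -0.4, -0.3]
finger_gap: 0.0815
```

>>> send_rows:
  series:
    - {"offset":[0.037,0.035,0.01],"roll":0}
    - {"offset":[0.037,0.035,0.01],"roll":0}
    - {"offset":[0.037,0.035,0.01],"roll":0}
    - {"offset":[0.037,0.035,0.01],"roll":0}
    - {"offset":[0.037,0.035,0.01],"roll":0}

```text
time: 1.98
tcp_pos: [0.4454, -0.213, 0.1508]
eef_rot: [-2.222, -2.221, 0.0]
ft_force: [1.0, -0.6, -0.4]
finger_gap: 0.0815
```

>>> send_rows:
  series:
    - {"offset":[0.032,0.031,0.03],"roll":0}
    - {"offset":[0,0,0.035],"roll":0}
    - {"offset":[0,0,0.035],"roll":0}
    - {"offset":[0,0,0.03],"roll":0}
    - {"offset":[0,0,0],"roll":0}

```text
time: 2.6
tcp_pos: [0.4737, -0.1816, 0.0194]
eef_rot: [-2.218, -2.218, 0.003]
ft_force: [-0.7, 0.3, 0.1]
finger_gap: 0.0806
```

>>> send_rows:
  series:
    - {"offset":[0,0,0],"roll":0}
    - {"offset":[0,0,0],"roll":0}
    - {"offset":[0,0,0],"roll":0}
    - {"offset":[0,0,0],"roll":0}
  gripper: 30
  force: 30

```text
time: 3.1
tcp_pos: [0.4764, -0.1828, 0.0228]
eef_rot: [2.22, 2.22, 0.002]
ft_force: [-0.2, -0.0, 7.4]
finger_gap: 0.0446
```

```bash
python3 - <<'E'
from m import *
for n in("top","scene"):
    im,d=snap(n,n+"1"); P=cloud(n,d)
    for c in cutters(P,(.35,.75,-.26,-.07),.052): print(n,c)
    print(arm.read_state()['tcp_pos'])
    if n=="scene": crop(im,150,120,310,260,"s2.png",4)
E
```

```text
top (array([ 0.6445, -0.1977,  0.0307,  0.0543]), np.int32(93))
top (array([ 0.5653, -0.1286,  0.0248,  0.056 ]), np.int32(82))
[ 0.4764 -0.1828  0.0228]
scene (array([ 0.4804, -0.1672,  0.0346,  0.0777]), np.int32(115))
scene (array([ 0.5677, -0.1304,  0.0248,  0.0543]), np.int32(193))
scene (array([ 0.6471, -0.2006,  0.031 ,  0.0542]), np.int32(255))
[ 0.4764 -0.1828  0.0228]
```

View pics/s2.png

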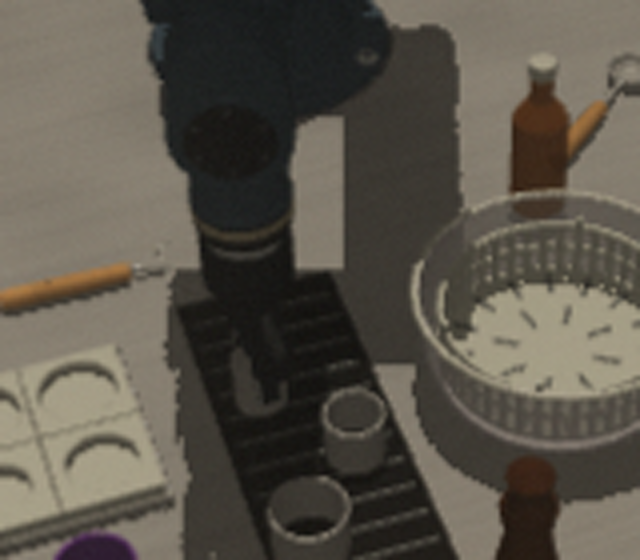

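>>> send_rows:
  series:
    - {"offset":[0,0,-0.02],"roll":0}
    - {"offset":[0,0,-0.05],"roll":0}
    - {"offset":[0,0,-0.06],"roll":0}
    - {"offset":[0.04,0.012,-0.01],"roll":0}
    - {"offset":[0.05,0.015,0],"roll":0}

```text
time: 3.82
tcp_pos: [0.5037, -0.0924, 0.1638]
eef_rot: [2.222, 2.216, 0.004]
ft_force: [1.0, -0.7, -1.1]
finger_gap: 0.0443
```

>>> send_rows:
  series:
    - {"offset":[0.05,0.015,0],"roll":0}
    - {"offset":[0.05,0.015,0],"roll":0}
    - {"offset":[0.04,0.013,0],"roll":0}
    - {"offset":[0.02,0.006,0],"roll":0}
    - {"offset":[0,0,0],"roll":0}

```text
time: 4.45
tcp_pos: [0.5517, 0.0683, 0.1615]
eef_rot: [2.22, 2.223, 0.0]
ft_force: [0.1, -1.1, -1.1]
finger_gap: 0.0448
```

>>> send_rows:
  series:
    - {"offset":[0,0,0.04],"roll":0}
    - {"offset":[0,0,0.05],"roll":0}
    - {"offset":[0,0,0.02],"roll":0}
    - {"offset":[0,0,0.009],"roll":0}
    - {"offset":[0,0,0],"roll":0}

```text
time: 5.08
tcp_pos: [0.5516, 0.0667, 0.0426]
eef_rot: [2.223, 2.22, -0.0]
ft_force: [-0.7, 0.3, -0.7]
finger_gap: 0.0446
```

>>> send_rows:
  series:
    - {"offset":[0,0,0],"roll":0}
    - {"offset":[0,0,0],"roll":0}
    - {"offset":[0,0,0],"roll":0}
    - {"offset":[0,0,-0.03],"roll":0}
    - {"offset":[0,0,-0.06],"roll":0}
  gripper: 85

```text
time: 5.7
tcp_pos: [0.55, 0.0674, 0.1316]
eef_rot: [-2.219, -2.219, 0.006]
ft_force: [1.6, 0.1, 0.5]
finger_gap: 0.0726
```

>>> send_rows:
  series:
    - {"offset":[-0.04,0,-0.03],"roll":0}
    - {"offset":[-0.06,0,0],"roll":0}
    - {"offset":[-0.06,0,0],"roll":0}
    - {"offset":[-0.038,0.014,0],"roll":0}
  gripper: 95

```text
time: 6.2
tcp_pos: [0.5649, -0.1328, 0.163]
eef_rot: [2.223, 2.219, 0.0]
ft_force: [0.2, 0.4, -0.0]
finger_gap: 0.0809
```

```bash
python3 - <<'E'
from m import *
print(arm.read_state()['tcp_pos'])
for n in("top","scene"):
    im,d=snap(n,n+"2"); P=cloud(n,d)
    for c in cutters(P,(.35,.75,-.26,-.05),.052): print(n,c)
    for c in cutters(P,(.47,.63,-.01,.15),.07,.005): print(n,"basket",c)
E
```

```text
[ 0.5649 -0.1328  0.163 ]
top (array([ 0.7486, -0.0575,  0.0209,  0.0709]), np.int32(56))
top basket (array([0.5508, 0.0687, 0.0219, 0.0719]), np.int32(73))
scene (array([ 0.5679, -0.1303,  0.0247,  0.0536]), np.int32(190))
scene (array([ 0.6476, -0.2004,  0.0311,  0.0547]), np.int32(245))
scene basket (array([0.5536, 0.0672, 0.022 , 0.0721]), np.int32(161))
```

>>> send_rows:
  series:
    - {"offset":[0.003,0.001,0.03],"roll":0}
    - {"offset":[0,0,0.05],"roll":0}
    - {"offset":[0,0,0.04],"roll":0}
    - {"offset":[0,0,0.02],"roll":0}
    - {"offset":[0,0,0],"roll":0}

```text
time: 6.92
tcp_pos: [0.5652, -0.1264, 0.021]
eef_rot: [-2.219, -2.22, 0.003]
ft_force: [-0.6, -0.1, 0.2]
finger_gap: 0.0815
```

>>> send_rows:
  series:
    - {"offset":[0,0,0],"roll":0}
    - {"offset":[0,0,0],"roll":0}
    - {"offset":[0,0,0],"roll":0}
    - {"offset":[0,0,0],"roll":0}
  gripper: 35

```text
time: 7.42
tcp_pos: [0.5674, -0.1274, 0.0239]
eef_rot: [2.22, 2.22, 0.003]
ft_force: [-2.1, 1.1, 7.0]
finger_gap: 0.0517
```

>>> send_rows:
  series:
    - {"offset":[0,0,-0.02],"roll":0}
    - {"offset":[0,0,-0.05],"roll":0}
    - {"offset":[0,0,-0.06],"roll":0}
    - {"offset":[0.04,0,-0.01],"roll":0}
    - {"offset":[0.05,0,0],"roll":0}

```text
time: 8.05
tcp_pos: [0.5676, -0.0373, 0.1648]
eef_rot: [2.222, 2.216, 0.005]
ft_force: [-0.2, 0.1, -1.3]
finger_gap: 0.0514
```

>>> send_rows:
  series:
    - {"offset":[0.06,-0.005,0],"roll":0}
    - {"offset":[0.06,-0.008,0],"roll":0}
    - {"offset":[0.03,0,0],"roll":0}
    - {"offset":[0.01,0,0],"roll":0}
    - {"offset":[0,0,0],"roll":0}

```text
time: 8.68
tcp_pos: [0.5536, 0.1226, 0.1626]
eef_rot: [2.221, 2.222, 0.0]
ft_force: [-0.9, -0.3, -0.8]
finger_gap: 0.0521
```

>>> send_rows:
  series:
    - {"offset":[0,0,0.04],"roll":0}
    - {"offset":[0,0,0.05],"roll":0}
    - {"offset":[0,0,0.02],"roll":0}
    - {"offset":[0,0,0.009],"roll":0}
    - {"offset":[0,0,0],"roll":0}

```text
time: 9.3
tcp_pos: [0.554, 0.1217, 0.0437]
eef_rot: [2.223, 2.22, 0.0]
ft_force: [-0.2, 0.5, -1.6]
finger_gap: 0.052
```

>>> send_rows:
  series:
    - {"offset":[0,0,0],"roll":0}
    - {"offset":[0,0,0],"roll":0}
    - {"offset":[0,0,0],"roll":0}
    - {"offset":[0,0,-0.03],"roll":0}
    - {"offset":[0,0,-0.06],"roll":0}
  gripper: 85

```text
time: 9.93
tcp_pos: [0.552, 0.1223, 0.1325]
eef_rot: [-2.22, -2.22, 0.006]
ft_force: [1.5, 0.7, 0.0]
finger_gap: 0.0725
```

>>> send_rows:
  series:
    - {"offset":[-0.04,0.005,-0.03],"roll":0}
    - {"offset":[-0.06,0.01,0],"roll":0}
    - {"offset":[-0.06,0.015,0],"roll":0}
    - {"offset":[-0.06,0.02,0],"roll":0}
    - {"offset":[-0.05,0.02,0],"roll":0}
  gripper: 98

```text
time: 10.55
tcp_pos: [0.6237, -0.149, 0.1638]
eef_rot: [2.222, 2.22, 0.001]
ft_force: [2.0, 0.5, -0.2]
finger_gap: 0.0834
```

>>> send_rows:
  series:
    - {"offset":[-0.04,0.015,0],"roll":0}
    - {"offset":[-0.01,0.007,0],"roll":0}
    - {"offset":[0,0,0],"roll":0}

```text
time: 10.92
tcp_pos: [0.6453, -0.1968, 0.1629]
eef_rot: [-2.222, -2.22, 0.0]
ft_force: [0.0, 1.1, 0.0]
finger_gap: 0.0834
```

```bash
python3 - <<'E'
from m import *
print(arm.read_state()['tcp_pos'])
for n in("top","scene"):
    im,d=snap(n,n+"3"); P=cloud(n,d)
    for c in cutters(P,(.35,.74,-.26,-.07),.052): print(n,c)
    for c in cutters(P,(.47,.63,-.01,.155),.07,.005): print(n,"basket",c)
E
```

```text
[ 0.6453 -0.1968  0.1629]
top basket (array([0.5517, 0.1086, 0.0319, 0.0729]), np.int32(156))
scene (array([ 0.6469, -0.2006,  0.0309,  0.0536]), np.int32(252))
scene basket (array([0.5523, 0.1012, 0.034 , 0.0717]), np.int32(331))
```

>>> send_rows:
  series:
    - {"offset":[-0.003,0,0.03],"roll":0}
    - {"offset":[0,0,0.05],"roll":0}
    - {"offset":[0,0,0.04],"roll":0}
    - {"offset":[0,0,0.02],"roll":0}
    - {"offset":[0,0,0],"roll":0}

```text
time: 11.65
tcp_pos: [0.6439, -0.1978, 0.0221]
eef_rot: [-2.218, -2.221, 0.002]
ft_force: [-0.6, 0.2, 0.8]
finger_gap: 0.084
```

>>> send_rows:
  series:
    - {"offset":[0,0,0],"roll":0}
    - {"offset":[0,0,0],"roll":0}
    - {"offset":[0,0,0],"roll":0}
  gripper: 50

```text
time: 12.02
tcp_pos: [0.6463, -0.1995, 0.0252]
eef_rot: [2.22, 2.22, 0.003]
ft_force: [-0.9, 2.0, 7.2]
finger_gap: 0.0623
```

>>> send_rows:
  series:
    - {"offset":[0,0,-0.02],"roll":0}
    - {"offset":[0,0,-0.05],"roll":0}
    - {"offset":[0,0,-0.06],"roll":0}
    - {"offset":[0.04,-0.01,-0.01],"roll":0}
    - {"offset":[0.05,-0.025,0],"roll":0}

```text
time: 12.65
tcp_pos: [0.6116, -0.1097, 0.1653]
eef_rot: [2.221, 2.217, 0.004]
ft_force: [0.6, 0.2, -0.8]
finger_gap: 0.0621
```

>>> send_rows:
  series:
    - {"offset":[0.05,-0.025,0],"roll":0}
    - {"offset":[0.04,-0.02,0],"roll":0}
    - {"offset":[0.02,-0.01,0],"roll":0}
    - {"offset":[0.008,-0.004,0],"roll":0}
    - {"offset":[0,0,0],"roll":0}

```text
time: 13.28
tcp_pos: [0.5518, 0.0079, 0.1635]
eef_rot: [2.221, 2.221, 0.0]
ft_force: [0.1, 0.2, -0.6]
finger_gap: 0.0621
```

>>> send_rows:
  series:
    - {"offset":[0,0,0.04],"roll":0}
    - {"offset":[0,0,0.05],"roll":0}
    - {"offset":[0,0,0.02],"roll":0}
    - {"offset":[0,0,0.009],"roll":0}
    - {"offset":[0,0,0],"roll":0}

```text
time: 13.9
tcp_pos: [0.5522, 0.0073, 0.0444]
eef_rot: [2.223, 2.22, 0.0]
ft_force: [0.5, -0.4, -0.3]
finger_gap: 0.0621
```

>>> send_rows:
  series:
    - {"offset":[0,0,0],"roll":0}
    - {"offset":[0,0,0],"roll":0}
    - {"offset":[0,0,0],"roll":0}
    - {"offset":[0,0,-0.03],"roll":0}
    - {"offset":[0,0,-0.06],"roll":0}
  gripper: 95

```text
time: 14.52
tcp_pos: [0.5497, 0.0083, 0.1335]
eef_rot: [-2.219, -2.219, 0.005]
ft_force: [1.4, -0.2, 1.2]
finger_gap: 0.0807
```

>>> send_rows:
  series:
    - {"offset":[0.03,0,-0.05],"roll":0}
    - {"offset":[0.05,-0.01,-0.03],"roll":0}
    - {"offset":[0.06,-0.01,0],"roll":0}
    - {"offset":[0.06,-0.01,0],"roll":0}
    - {"offset":[0.06,-0.01,0],"roll":0}
  gripper: 60

```text
time: 15.15
tcp_pos: [0.5109, 0.2702, 0.2148]
eef_rot: [2.222, 2.221, 0.002]
ft_force: [1.2, 0.6, -0.5]
finger_gap: 0.0512
```

```bash
python3 - <<'E'
from m import *
print(arm.read_state()['tcp_pos'])
for n in("top","scene"):
    im,d=snap(n,n+"4"); 
    if n=="scene": crop(im,240,120,430,250,"s3.png",4)
    else: crop(im,80,120,300,280,"t3.png",3)
E
```

```text
[0.5109 0.2702 0.2148]
```

View pics/s3.png

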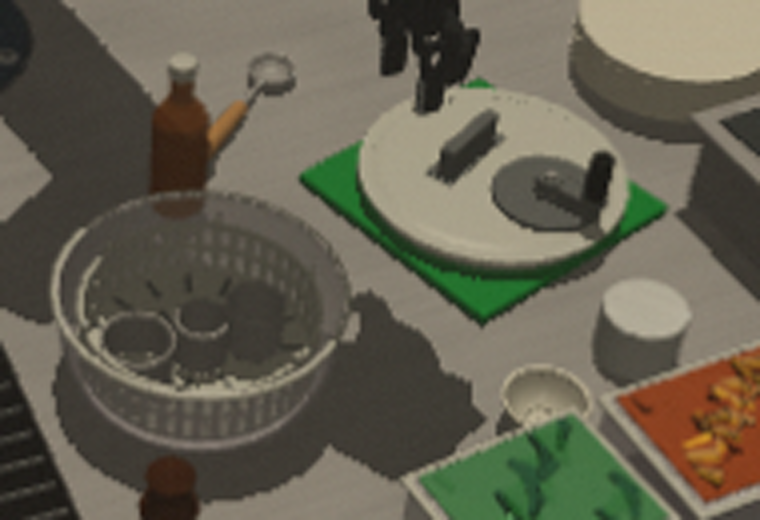

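>>> send_rows:
  series:
    - {"offset":[0.045,-0.028,0],"roll":0}
    - {"offset":[0.05,-0.03,0.02],"roll":0}
    - {"offset":[0.04,-0.025,0.02],"roll":0}
    - {"offset":[0.008,-0.005,0.02],"roll":-10}
    - {"offset":[0,0,0.02],"roll":-10}

```text
time: 15.88
tcp_pos: [0.4228, 0.4121, 0.1338]
eef_rot: [-1.793, -2.58, -0.0]
ft_force: [-0.2, -0.3, 0.0]
finger_gap: 0.051
```

>>> send_rows:
  series:
    - {"offset":[0,0,0],"roll":-5}
    - {"offset":[0,0,0],"roll":0}

```text
time: 16.12
tcp_pos: [0.4235, 0.411, 0.1343]
eef_rot: [-1.689, -2.649, 0.0]
ft_force: [0.4, -0.6, -0.6]
finger_gap: 0.0509
```

```bash
python3 - <<'E'
from m import *
s=arm.read_state();print(s['tcp_pos'],R.from_rotvec(s['eef_rot']).as_matrix(),s['joints'])
for n in("top","scene"):
    im,d=snap(n,n+"5"); P=cloud(n,d)
    try:print(lidpose(P,(.45,.43),.012))
    except Exception as e: print(e)
E
```

```text
[0.4235 0.411  0.1343] [[-0.4217  0.9067 -0.0002]
 [ 0.9067  0.4217 -0.0002]
 [-0.0001 -0.0003 -1.    ]] [ 0.7705  0.3948 -0.0383  1.138  -0.      1.906 ]
{'lid': array([0.4507, 0.4241, 0.1271]), 'disc_z': np.float64(0.033918332468693135), 'bar': ((427.9615478515625, 404.1929016113281), (16.72840118408203, 56.143287658691406), 24.831214904785156), 'bar_z': np.float64(0.06484868940054334), 'grip': array([0.5427, 0.4677, 0.1054, 0.0196, 0.0191, 0.0232])}
{'lid': array([0.4531, 0.4277, 0.1337]), 'disc_z': np.float64(0.03326241835406796), 'bar': ((427.5790710449219, 412.05108642578125), (20.80935287475586, 87.32379150390625), 22.536787033081055), 'bar_z': np.float64(0.06334028040930617), 'grip': array([0.5507, 0.4654, 0.1007, 0.0243, 0.0243, 0.0173])}
```

>>> send_rows:
  series:
    - {"offset":[0.002,0,0.03],"roll":0}
    - {"offset":[0,0,0.04],"roll":0}
    - {"offset":[0,0,0.021],"roll":0}
    - {"offset":[0,0,0],"roll":0}

```text
time: 16.73
tcp_pos: [0.422, 0.4123, 0.0423]
eef_rot: [-1.69, -2.648, 0.004]
ft_force: [-0.0, 0.5, 0.5]
finger_gap: 0.0513
```

>>> send_rows:
  series:
    - {"offset":[0,0,0],"roll":0}
    - {"offset":[0,0,0],"roll":0}
    - {"offset":[0,0,0],"roll":0}
    - {"offset":[0,0,0],"roll":0}
  gripper: 0
  force: 90

```text
time: 17.23
tcp_pos: [0.4231, 0.4138, 0.045]
eef_rot: [1.689, 2.649, 0.004]
ft_force: [-1.9, -0.7, 5.8]
finger_gap: 0.0142
```

>>> send_rows:
  series:
    - {"offset":[0,0,0],"roll":0}
    - {"offset":[0,0,-0.01],"roll":0}
    - {"offset":[0,0,-0.02],"roll":0}
    - {"offset":[0,0,-0.02],"roll":0}
    - {"offset":[0,0,0],"roll":0}

```text
time: 17.85
tcp_pos: [0.4232, 0.4138, 0.095]
eef_rot: [1.688, 2.649, 0.004]
ft_force: [-1.0, -0.8, -5.2]
finger_gap: 0.0143
```

>>> send_rows:
  series:
    - {"offset":[0,0,-0.03],"roll":0}
    - {"offset":[0,0,-0.05],"roll":0}
    - {"offset":[0,0,-0.045],"roll":0}
    - {"offset":[-0.02,-0.003,0],"roll":0}
    - {"offset":[-0.04,-0.006,0],"roll":0}

```text
time: 18.48
tcp_pos: [0.4393, 0.3543, 0.2166]
eef_rot: [-1.685, -2.65, 0.002]
ft_force: [1.5, 0.0, -5.9]
finger_gap: 0.0141
```

>>> send_rows:
  series:
    - {"offset":[-0.05,-0.008,0],"roll":0}
    - {"offset":[-0.05,-0.008,0],"roll":0}
    - {"offset":[-0.05,-0.008,0],"roll":0}
    - {"offset":[-0.05,-0.008,0],"roll":0}
    - {"offset":[-0.05,-0.008,0],"roll":0}

```text
time: 19.1
tcp_pos: [0.508, 0.1088, 0.2161]
eef_rot: [-1.688, -2.647, 0.004]
ft_force: [0.6, 0.6, -6.3]
finger_gap: 0.0143
```

>>> send_rows:
  series:
    - {"offset":[-0.04,-0.006,0],"roll":0}
    - {"offset":[-0.02,-0.003,0],"roll":0}
    - {"offset":[0,0,0],"roll":0}
    - {"offset":[0,0,0],"roll":0}

```text
time: 19.6
tcp_pos: [0.5253, 0.053, 0.217]
eef_rot: [-1.688, -2.647, 0.002]
ft_force: [0.4, 0.3, -4.3]
finger_gap: 0.0138
```

```bash
python3 - <<'E'
from m import *
s=arm.read_state();print(s['tcp_pos'],s['ft_force'],s['moment'])
zo=s['tcp_pos'][2]-.033
for n in("top","scene"):
    im,d=snap(n,n+"6"); P=cloud(n,d); z=P[...,2]
    m=biggest(near(P,(.552,.068),.17)&(abs(z-zo-.02)<.012)); q=P[m]
    A=np.c_[q[:,:2],np.ones(len(q))]; print(n,"plane",np.linalg.lstsq(A,q[:,2],rcond=None)[0],np.median(q[:,2])-zo,hullcirc(q),len(q))
    b=np.load(n+"4.npz")['im']
    if n=="scene": crop(im,200,60,400,230,"s6.png",4)
    else: crop(im,170,110,310,240,"t6.png",4)
# bowl rim from image edges, frame 4
for n in("top","scene"):
    im=np.load(n+("0" if n=="top" else "0")+".npz")['im']; g=cv2.GaussianBlur(cv2.cvtColor(im,cv2.COLOR_BGR2GRAY),(3,3),0).astype(float)
    th=np.linspace(0,2*np.pi,181)[:-1]; pts=[]
    for rr,zz,lab in((.125,.098,'outer rim'),):
        c=np.array([.552,.068])
        for it in range(3):
            pts=[]
            for t in th:
                rs=np.arange(rr-.010,rr+.0101,.0007)
                L=np.c_[c[0]+rs*np.cos(t),c[1]+rs*np.sin(t),np.full(len(rs),zz)]
                uv=proj(n,L).astype(np.float32); v=cv2.remap(g.astype(np.float32),uv[:,0],uv[:,1],1).ravel()
                i=np.argmax(abs(np.gradient(v))); pts.append(L[i,:2])
            x=circ(np.array(pts)); c=x[:2]
        print(n,lab,x)
E
```

```text
[0.5253 0.053  0.217 ] [ 0.387   0.3461 -4.3457] [-0.1099  0.215  -0.0014]
top plane [-0.0227  0.0796  0.2202] 0.020673147663427316 [ 0.5674 -0.0261  0.0846] 511
scene plane [-0.0022  0.0012  0.2076] 0.022164269673330628 [0.5542 0.0663 0.1302] 2660
top outer rim [0.5435 0.0689 0.1198]
scene outer rim [0.5492 0.0655 0.1225]
```

View pics/s6.png

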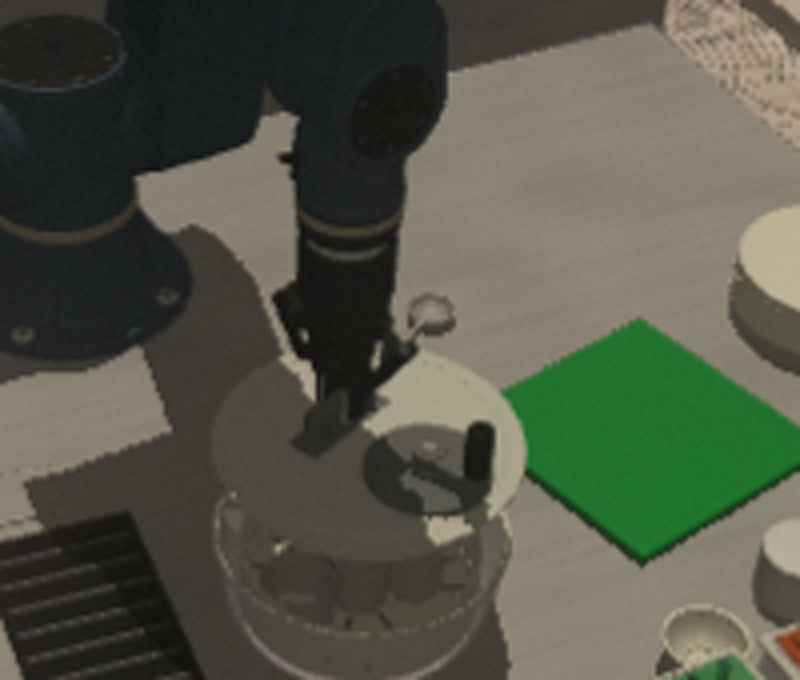

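```bash
python3 - <<'E'
from m import *
out=[]
th=np.linspace(0,2*np.pi,200)
off={"top":np.array([-.0008,.0015]),"scene":np.array([.002,.0005])}
for n,(x0,y0,x1,y1) in(("top",(195,135,285,220)),("scene",(245,160,340,245))):
    im=np.load(n+"0.npz")['im']; S=6
    a=cv2.resize(im[y0:y1,x0:x1],None,fx=S,fy=S,interpolation=cv2.INTER_CUBIC)
    b=a.copy()
    for c,col in(((.546,.068),(0,0,255)),):
      for r in(.125,.121):
        p=proj(n,np.c_[c[0]+off[n][0]+r*np.cos(th),c[1]+off[n][1]+r*np.sin(th),0*th+.098])
        q=((p-[x0,y0]+.5)*S-.5).round().astype(int); cv2.polylines(b,[q.reshape(-1,1,2)],True,col,1)
    out.append(b[:510,:390] if 0 else cv2.resize(b,(400,400*b.shape[0]//b.shape[1])))
h=max(o.shape[0] for o in out); out=[cv2.copyMakeBorder(o,0,h-o.shape[0],0,0,0) for o in out]
cv2.imwrite("pics/rim.png",np.hstack(out))
E
```

```text
(no output)
```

View pics/rim.png

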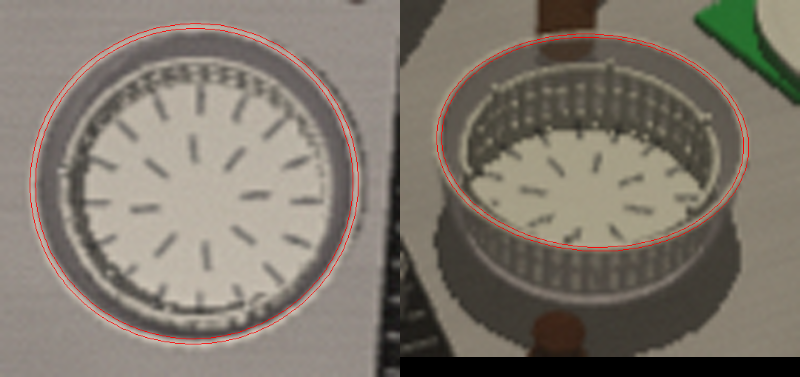

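>>> send_rows:
  series:
    - {"offset":[0.0045,-0.0035,0.02],"roll":0}
    - {"offset":[0,0,0.035],"roll":0}
    - {"offset":[0,0,0.02],"roll":0}
    - {"offset":[0,0,0.005],"roll":0}
    - {"offset":[0,0,0],"roll":0}

```text
time: 20.32
tcp_pos: [0.5213, 0.0563, 0.1386]
eef_rot: [1.687, 2.65, 0.0]
ft_force: [0.5, 0.2, -4.2]
finger_gap: 0.014
```

>>> send_rows:
  series:
    - {"offset":[0,0,0.005],"roll":0}
    - {"offset":[0,0,0.003],"roll":0}
    - {"offset":[0,0,0],"roll":0}

```text
time: 20.7
tcp_pos: [0.5212, 0.0558, 0.1303]
eef_rot: [-1.688, -2.649, 0.0]
ft_force: [-0.8, 0.3, -4.9]
finger_gap: 0.014
```

```bash
python3 - <<'E'
from m import *
s=arm.read_state();print(s['tcp_pos'],s['ft_force'],s['moment'])
im,d=snap("scene","scene7"); crop(im,230,120,350,250,"s7.png",5)
E
```

```text
[0.5212 0.0558 0.1303] [-0.8361  0.3359 -4.8884] [-0.1064  0.2048 -0.0562]
```

View pics/s7.png

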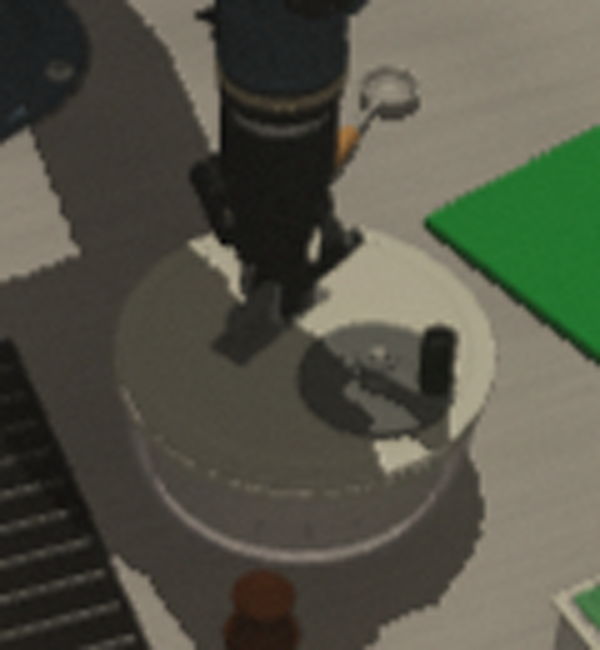

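>>> send_rows:
  series:
    - {"offset":[0,0,0.003],"roll":0}
    - {"offset":[0,0,0.002],"roll":0}
    - {"offset":[0,0,0],"roll":0}

```text
time: 21.12
tcp_pos: [0.5205, 0.0557, 0.1253]
eef_rot: [-1.688, -2.648, 0.001]
ft_force: [-4.8, -1.3, -0.8]
finger_gap: 0.0141
```

>>> send_rows:
  series:
    - {"offset":[0,0,0.003],"roll":0}
    - {"offset":[0,0,0.002],"roll":0}
    - {"offset":[0,0,0],"roll":0}

```text
time: 21.5
tcp_pos: [0.5199, 0.0557, 0.1219]
eef_rot: [-1.688, -2.649, 0.001]
ft_force: [-16.6, -1.4, 18.8]
finger_gap: 0.0141
```

>>> send_rows:
  series:
    - {"offset":[0,0,-0.005],"roll":0}
    - {"offset":[0.0017,-0.0036,0],"roll":0}
    - {"offset":[0,0,0.003],"roll":0}
    - {"offset":[0,0,0.002],"roll":0}
    - {"offset":[0,0,0],"roll":0}

```text
time: 22.12
tcp_pos: [0.5176, 0.0559, 0.1212]
eef_rot: [1.688, 2.648, 0.001]
ft_force: [-4.6, -1.6, 8.1]
finger_gap: 0.0138
```

>>> send_rows:
  series:
    - {"offset":[0,0,-0.003],"roll":0}
    - {"offset":[0.001,-0.003,0],"roll":0}
    - {"offset":[0,0,0.003],"roll":0}
    - {"offset":[0,0,0.002],"roll":0}
    - {"offset":[0,0,0],"roll":0}

```text
time: 22.75
tcp_pos: [0.5167, 0.0556, 0.1207]
eef_rot: [1.686, 2.645, 0.006]
ft_force: [1.6, -0.1, 15.6]
finger_gap: 0.0142
```

>>> send_rows:
  series:
    - {"offset":[0,0,-0.002],"roll":0}
    - {"offset":[0,0,0],"roll":0}
    - {"offset":[0,0,0],"roll":0}
    - {"offset":[0,0,0],"roll":0}
    - {"offset":[0,0,-0.04],"roll":0}
  gripper: 50

```text
time: 23.38
tcp_pos: [0.5121, 0.0553, 0.1583]
eef_rot: [-1.686, -2.645, 0.006]
ft_force: [0.7, 0.5, 0.8]
finger_gap: 0.0428
```

>>> send_rows:
  series:
    - {"offset":[0,0,-0.06],"roll":0}
    - {"offset":[0,-0.05,-0.02],"roll":0}
    - {"offset":[0,-0.06,0],"roll":0}
    - {"offset":[0,-0.06,0],"roll":0}

```text
time: 23.88
tcp_pos: [0.3585, -0.0167, 0.2403]
eef_rot: [1.687, 2.65, 0.0]
ft_force: [-0.4, -1.4, 0.4]
finger_gap: 0.0427
```

```bash
cat > l.py <<'E'
from m import *
import sys
k=sys.argv[1]; s=arm.read_state();print(s['tcp_pos'],s['ft_force'])
cor={"top":np.array([.0008,-.0015]),"scene":np.array([-.002,-.0005])}
for n in("top","scene"):
    im,d=snap(n,n+k); P=cloud(n,d); z=P[...,2]
    m=biggest(near(P,(.546,.068),.126)&(abs(z-.105)<.02)); q=P[m]
    A=np.c_[q[:,:2],np.ones(len(q))]; zd=np.median(q[:,2]);r=np.linalg.lstsq(A,q[:,2],rcond=None)[0]
    q2=P[biggest(near(P,(.546,.068),.15)&(abs(z-zd)<.006))]
    print(n,"slopes",r[:2],"disc z",zd,"lid",hullcirc(q2)[:2]+cor[n],hullcirc(q2)[2],len(q))
    o=lidpose(P,(.546,.068),zd-.021); print("  bar",np.array(o['bar'][0])/1000+cor[n],o['bar'][1:],"grip",o.get('grip'))
E
python3 l.py 8
```

```text
[ 0.3585 -0.0167  0.2403] [-0.3942 -1.4407  0.4044]
top slopes [ 0.0138 -0.0004] disc z 0.1108941904832016 lid [0.5441 0.0679] 0.12743988800048828 3160
  bar [0.5082 0.074 ] ((15.559213638305664, 37.771827697753906), 27.65926742553711) grip [0.6347 0.1128 0.1813 0.0191 0.0195 0.0221]
scene slopes [-0.0117  0.0081] disc z 0.11035524613411685 lid [0.545  0.0667] 0.13080638122558594 2898
  bar [0.5168 0.0566] ((17.68752098083496, 79.50048828125), 24.820035934448242) grip [0.6454 0.1096 0.1796 0.0243 0.0203 0.0207]
```

>>> send_rows:
  series:
    - {"offset":[0,0.05,0],"roll":0}
    - {"offset":[0,0.06,0],"roll":0}
    - {"offset":[0,0.06,0],"roll":0}
    - {"offset":[0,0.06,0],"roll":0}
    - {"offset":[-0.0035,0.05,0],"roll":0}
  gripper: 55

```text
time: 24.6
tcp_pos: [0.6174, 0.1003, 0.2395]
eef_rot: [-1.687, -2.65, -0.0]
ft_force: [-0.1, 0.6, 0.0]
finger_gap: 0.0469
```

>>> send_rows:
  series:
    - {"offset":[0,0.028,0],"roll":0}
    - {"offset":[0,0,0.02],"roll":0}
    - {"offset":[0,0,0],"roll":0}

```text
time: 24.98
tcp_pos: [0.6402, 0.1109, 0.2181]
eef_rot: [-1.686, -2.647, 0.004]
ft_force: [-0.2, -0.5, 0.8]
finger_gap: 0.0472
```

```bash
python3 - <<'E'
from m import *
print(arm.read_state()['tcp_pos'])
im,d=snap("scene","scene9"); crop(im,240,80,370,220,"s9.png",4)
E
```

```text
[0.6402 0.1109 0.2181]
```

View pics/s9.png

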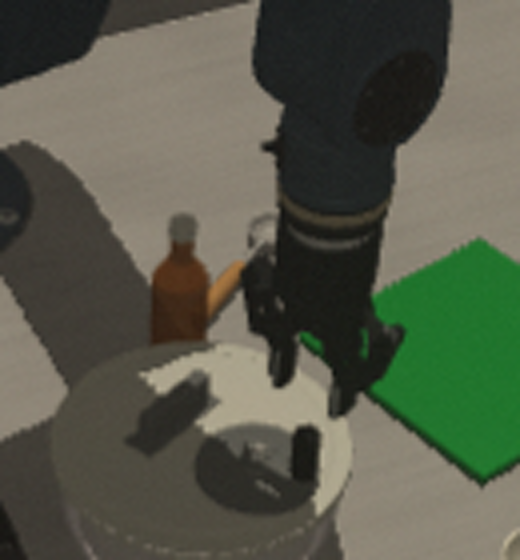

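>>> send_rows:
  series:
    - {"offset":[0,0,0.03],"roll":0}
    - {"offset":[0,0,0.03],"roll":0}
    - {"offset":[0,0,0.01],"roll":0}
    - {"offset":[0,0,0],"roll":0}

```text
time: 25.52
tcp_pos: [0.6406, 0.1105, 0.1509]
eef_rot: [-1.688, -2.649, -0.0]
ft_force: [0.0, 0.2, -0.2]
finger_gap: 0.047
```

>>> send_rows:
  series:
    - {"offset":[0,0,0],"roll":0}
    - {"offset":[0,0,0],"roll":0}
    - {"offset":[0,0,0],"roll":0}
    - {"offset":[0,0,0],"roll":0}
  gripper: 15
  force: 20

```text
time: 26.02
tcp_pos: [0.6408, 0.1107, 0.1503]
eef_rot: [1.688, 2.649, 0.0]
ft_force: [0.3, -0.2, -4.3]
finger_gap: 0.0215
```

>>> send_rows:
  series:
    - {"offset":[0.0139,-0.0022,0.002],"roll":0}
    - {"offset":[0.0126,-0.0064,0.002],"roll":0}
    - {"offset":[0,0,0],"roll":0}

```text
time: 26.4
tcp_pos: [0.621, 0.1324, 0.1471]
eef_rot: [-1.686, -2.65, -0.003]
ft_force: [0.1, 3.5, 3.2]
finger_gap: 0.0212
```

>>> send_rows:
  series:
    - {"offset":[0,0,0],"roll":0}
    - {"offset":[0,0,0],"roll":0}
    - {"offset":[0,0,0],"roll":0}
  gripper: 40

```text
time: 26.78
tcp_pos: [0.6211, 0.1302, 0.1461]
eef_rot: [-1.689, -2.648, 0.003]
ft_force: [0.4, -0.0, -0.3]
finger_gap: 0.0341
```

```bash
python3 l.py 10
```

```text
[0.6211 0.1302 0.1461] [ 0.4239 -0.0158 -0.3145]
top slopes [-0.0141  0.017 ] disc z 0.1063849171530562 lid [0.5513 0.0403] 0.12341915130615234 1537
  bar [0.5302 0.0277] ((17.655792236328125, 16.871034622192383), 15.038429260253906) grip None
scene slopes [-0.0093  0.0147] disc z 0.1067471313653956 lid [0.5433 0.0648] 0.13025106811523438 2680
  bar [0.5182 0.0539] ((19.506126403808594, 79.26404571533203), 24.722705841064453) grip [0.613  0.1306 0.1764 0.0805 0.044  0.0346]
```

>>> send_rows:
  series:
    - {"offset":[0,0,0],"roll":0}
    - {"offset":[0,0,0],"roll":0}
    - {"offset":[0.0099,-0.0099,0.001],"roll":0}
    - {"offset":[0.0064,-0.0126,0.001],"roll":0}
    - {"offset":[0.0022,-0.0139,0.001],"roll":0}
  gripper: 15

```text
time: 27.5
tcp_pos: [0.5833, 0.1311, 0.1459]
eef_rot: [1.686, 2.642, 0.003]
ft_force: [6.3, -12.1, 18.4]
finger_gap: 0.0213
```

>>> send_rows:
  series:
    - {"offset":[0,0,0],"roll":0}
    - {"offset":[0,0,0],"roll":0}
    - {"offset":[0,0,0],"roll":0}
  gripper: 40

```text
time: 27.88
tcp_pos: [0.5806, 0.1325, 0.1428]
eef_rot: [-1.688, -2.649, 0.001]
ft_force: [0.0, 0.0, -0.3]
finger_gap: 0.0339
```

```bash
python3 l.py 11
```

```text
[0.5806 0.1325 0.1428] [ 0.013   0.0455 -0.2586]
top slopes [-0.0075  0.0322] disc z 0.1059024187953368 lid [0.5481 0.0591] 0.12645848083496095 1917
  bar [0.5273 0.0347] ((16.46414566040039, 32.799293518066406), 22.853281021118164) grip None
scene slopes [-0.0064  0.0104] disc z 0.10588227174706755 lid [0.5434 0.066 ] 0.12907203674316406 2753
  bar [0.5181 0.0569] ((18.256023406982422, 82.2889175415039), 25.982227325439453) grip [0.577  0.13   0.1756 0.0917 0.0452 0.0346]
```

>>> send_rows:
  series:
    - {"offset":[0,0,0],"roll":0}
    - {"offset":[0,0,0],"roll":0}
    - {"offset":[0,0,0],"roll":0}
  gripper: 15

```text
time: 28.35
tcp_pos: [0.5811, 0.1326, 0.1432]
eef_rot: [-1.688, -2.649, -0.001]
ft_force: [0.3, 0.6, -0.6]
finger_gap: 0.0214
```

>>> send_rows:
  series:
    - {"offset":[-0.0022,-0.0139,0],"roll":0}
    - {"offset":[-0.0064,-0.0126,0],"roll":0}
    - {"offset":[-0.0099,-0.0099,0],"roll":0}
    - {"offset":[-0.0126,-0.0064,0],"roll":0}
    - {"offset":[-0.0139,-0.0022,0],"roll":0}

```text
time: 28.98
tcp_pos: [0.5597, 0.0717, 0.1441]
eef_rot: [1.688, 2.648, 0.002]
ft_force: [3.9, 2.5, 5.3]
finger_gap: 0.0213
```

>>> send_rows:
  series:
    - {"offset":[-0.0139,0.0022,0],"roll":0}
    - {"offset":[-0.0126,0.0064,0],"roll":0}
    - {"offset":[-0.0099,0.0099,0],"roll":0}
    - {"offset":[-0.0064,0.0126,0],"roll":0}
    - {"offset":[-0.0022,0.0139,0],"roll":0}

```text
time: 29.6
tcp_pos: [0.6195, 0.0503, 0.1439]
eef_rot: [-1.689, -2.649, -0.002]
ft_force: [-1.9, 4.1, 7.0]
finger_gap: 0.0213
```

```bash
python3 l.py 12; python3 - <<'E'
from h import *
crop(np.load("scene12.npz")['im'],240,90,360,240,"s12.png",4)
E
```

```text
[0.6195 0.0503 0.1439] [-1.8747  4.0745  6.9615]
top slopes [0.0451 0.0139] disc z 0.10513271001081437 lid [0.5413 0.1935] 0.017522891998291015 1Traceback (most recent call last):
  File "l.py", line 11, in <module>
    o=lidpose(P,(.546,.068),zd-.021); print("  bar",np.array(o['bar'][0])/1000+cor[n],o['bar'][1:],"grip",o.get('grip'))
  File "m.py", line 12, in lidpose
    cc=o['lid'][:2]; m=near(P,cc,.12)&(abs(z-.052)<.008); q=P[biggest(m)]; r=cv2.minAreaRect((q[:,:2]*1000).astype(np.float32)); o['bar']=r; o['bar_z']=np.median(q[:,2])
                                                              ~~~~~~~^^^
  File "m.py", line 6, in biggest
    k,l,s,c=cv2.connectedComponentsWithStats(m.astype(np.uint8)); return l==1+np.argmax(s[1:,4])
                                                                              ~~~~~~~~~^^^^^^^^^
    return _wrapfunc(a, 'argmax', axis=axis, out=out, **kwds)
    return bound(*args, **kwds)
ValueError: attempt to get argmax of an empty sequence
Traceback (most recent call last):
FileNotFoundError: [Errno 2] No such file or directory: 'scene12.npz'
```

>>> send_rows:
  series:
    - {"offset":[0.0022,0.0139,0],"roll":0}
    - {"offset":[0.0064,0.0126,0],"roll":0}
    - {"offset":[0.0099,0.0099,0],"roll":0}
    - {"offset":[0.0126,0.0064,0],"roll":0}
    - {"offset":[0.0139,0.0022,0],"roll":0}

```text
time: 30.28
tcp_pos: [0.6413, 0.1108, 0.1432]
eef_rot: [1.688, 2.648, -0.0]
ft_force: [0.6, -0.2, 2.6]
finger_gap: 0.0214
```

>>> send_rows:
  series:
    - {"offset":[0,0,0],"roll":0}
    - {"offset":[0,0,0],"roll":0}
  gripper: 40

```text
time: 30.52
tcp_pos: [0.6401, 0.1106, 0.1428]
eef_rot: [-1.687, -2.649, 0.001]
ft_force: [-0.1, -0.3, 0.2]
finger_gap: 0.034
```

```bash
sed -i 's/"top","scene"):/"scene",):/' l.py; python3 l.py 12; python3 - <<'E'
from h import *
crop(np.load("scene12.npz")['im'],240,90,360,240,"s12.png",4)
E
```

```text
[0.6401 0.1106 0.1428] [-0.0569 -0.3365  0.1921]
scene slopes [-0.0053  0.0192] disc z 0.10574259798799002 lid [0.5454 0.071 ] 0.13093043518066405 2459
  bar [0.5177 0.0542] ((20.961822509765625, 82.16232299804688), 22.236101150512695) grip [0.6233 0.0943 0.1818 0.0296 0.0341 0.0344]
```

View pics/s12.png

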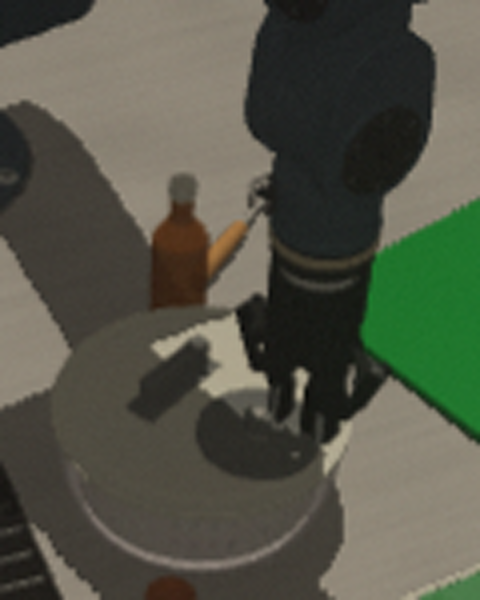

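```bash
python3 - <<'E'
from m import *
for f,c,z0 in(("scene0",(.447,.4255),.032),("scene8",(.547,.0672),.109),("scene11",(.546,.067),.102),("scene12",(.546,.067),.102)):
    P=cloud("scene",np.load(f+".npz")['d']); dx,dy=P[...,0]-c[0],P[...,1]-c[1]; r=np.hypot(dx,dy); a=np.degrees(np.arctan2(dy,dx))%360
    m=(r>.095)&(r<.122)&(abs(P[...,2]-z0)<.012)
    print(f,[(k,round(float(np.median(P[m&(a//45==k/45)][:,2]))*1000,1)) if (m&(a//45==k/45)).sum()>15 else None for k in range(0,360,45)])
E
```

```text
scene0 [(0, 35.3), (45, 32.0), (90, 32.0), (135, 31.8), (180, 32.2), (225, 32.7), (270, 32.6), (315, 33.3)]
scene8 [(0, 109.5), (45, 108.0), (90, 108.8), (135, 109.1), (180, 108.9), (225, 109.7), (270, 109.6), (315, 109.9)]
scene11 [(0, 105.1), (45, 103.4), (90, 104.7), (135, 104.6), (180, 104.8), (225, 105.3), (270, 105.3), (315, 104.5)]
scene12 [(0, 104.8), None, None, (135, 104.5), (180, 105.0), (225, 104.8), (270, 105.0), (315, 104.1)]
```

>>> send_rows:
  series:
    - {"offset":[0,0,0],"roll":0}
    - {"offset":[0,0,0],"roll":0}
  gripper: 15

```text
time: 30.82
tcp_pos: [0.6406, 0.1103, 0.1433]
eef_rot: [-1.689, -2.649, 0.0]
ft_force: [-0.2, -0.1, 0.1]
finger_gap: 0.0126
```

>>> send_rows:
  series:
    - {"offset":[0.0139,-0.0022,0],"roll":0}
    - {"offset":[0.0126,-0.0064,0],"roll":0}
    - {"offset":[0.0099,-0.0099,0],"roll":0}
    - {"offset":[0.0064,-0.0126,0],"roll":0}
    - {"offset":[0.0022,-0.0139,0],"roll":0}

```text
time: 31.45
tcp_pos: [0.5797, 0.1329, 0.1436]
eef_rot: [-1.687, -2.65, -0.001]
ft_force: [1.4, 0.3, 0.3]
finger_gap: 0.0128
```

>>> send_rows:
  series:
    - {"offset":[-0.0022,-0.0139,0],"roll":0}
    - {"offset":[-0.0064,-0.0126,0],"roll":0}
    - {"offset":[-0.0099,-0.0099,0],"roll":0}
    - {"offset":[-0.0126,-0.0064,0],"roll":0}
    - {"offset":[-0.0139,-0.0022,0],"roll":0}

```text
time: 32.08
tcp_pos: [0.5594, 0.0715, 0.1434]
eef_rot: [1.689, 2.649, 0.0]
ft_force: [0.5, 0.2, 0.1]
finger_gap: 0.0128
```

>>> send_rows:
  series:
    - {"offset":[-0.0139,0.0022,0],"roll":0}
    - {"offset":[-0.0126,0.0064,0],"roll":0}
    - {"offset":[-0.0099,0.0099,0],"roll":0}
    - {"offset":[-0.0064,0.0126,0],"roll":0}
    - {"offset":[-0.0022,0.0139,0],"roll":0}

```text
time: 32.7
tcp_pos: [0.6202, 0.0509, 0.1432]
eef_rot: [1.689, 2.649, 0.0]
ft_force: [-0.3, -0.1, -0.1]
finger_gap: 0.0132
```

>>> send_rows:
  series:
    - {"offset":[0.0022,0.0139,0],"roll":0}
    - {"offset":[0.0064,0.0126,0],"roll":0}
    - {"offset":[0.0099,0.0099,0],"roll":0}
    - {"offset":[0.0126,0.0064,0],"roll":0}
    - {"offset":[0.0139,0.0022,0],"roll":0}

```text
time: 33.33
tcp_pos: [0.6402, 0.1114, 0.1432]
eef_rot: [1.688, 2.65, -0.001]
ft_force: [-0.1, -8.3, -2.0]
finger_gap: 0.0127
```

>>> send_rows:
  series:
    - {"offset":[-0.01,0,0],"roll":0}
    - {"offset":[0,0,-0.05],"roll":0}
    - {"offset":[0,-0.06,-0.04],"roll":0}
    - {"offset":[0,-0.06,0],"roll":0}
    - {"offset":[0,-0.06,0],"roll":0}
  gripper: 55

```text
time: 33.95
tcp_pos: [0.4876, 0.0278, 0.2285]
eef_rot: [1.688, 2.648, 0.002]
ft_force: [-1.3, -0.0, -0.3]
finger_gap: 0.047
```

>>> send_rows:
  series:
    - {"offset":[0,-0.06,0],"roll":0}
    - {"offset":[0,-0.04,0],"roll":0}
    - {"offset":[0,0,0],"roll":0}

```text
time: 34.33
tcp_pos: [0.3961, -0.0145, 0.2288]
eef_rot: [1.691, 2.647, 0.001]
ft_force: [0.5, 0.0, 0.2]
finger_gap: 0.0467
```

```bash
sed -i 's/"scene",):/"top","scene"):/' l.py; python3 l.py 13; python3 - <<'E'
from h import *
a=cv2.resize(np.load("scene13.npz")['im'][120:240,240:360],None,fx=3.3,fy=3.3,interpolation=2);b=cv2.resize(np.load("top13.npz")['im'][120:240,180:300],None,fx=3.3,fy=3.3,interpolation=2)
cv2.imwrite("pics/s13.png",np.hstack([a,b]))
E
```

```text
[ 0.3961 -0.0145  0.2288] [0.5443 0.0117 0.2212]
top slopes [ 0.0144 -0.0022] disc z 0.10588835243629402 lid [0.5453 0.0681] 0.12767320251464845 2344
  bar [0.5975 0.1101] ((23.818540573120117, 57.30588912963867), 5.841747760772705) grip [0.59   0.14   0.1776 0.0207 0.0207 0.0226]
scene slopes [-0.0002  0.0085] disc z 0.10587891628865065 lid [0.5461 0.0692] 0.13131103515625 2857
  bar [0.5179 0.0557] ((19.05101776123047, 80.14806365966797), 27.84910774230957) grip [0.5981 0.1373 0.1746 0.0238 0.0208 0.0194]
```

View pics/s13.png

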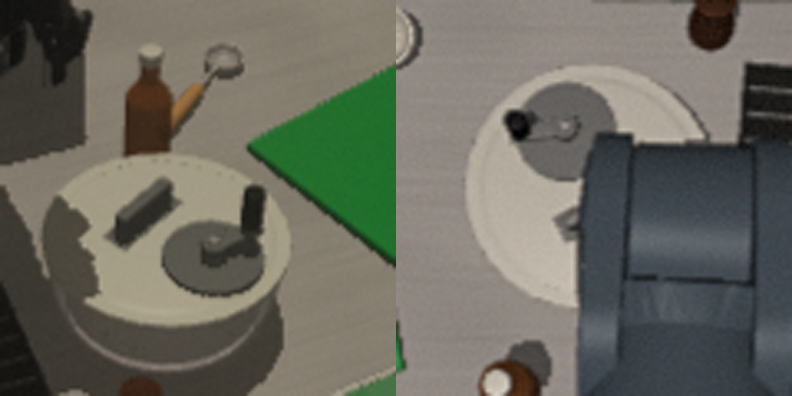

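```bash
python3 - <<'E'
from h import *
A=[]
for k,bx in (("scene8",(270,125,340,225)),("scene12",(270,125,340,225)),("scene13",(270,125,340,225))):
    x0,y0,x1,y1=bx; im=np.load(k+".npz")['im'][y0:y1,x0:x1].astype(float)
    im=np.clip(255*(im/255)**.55,0,255).astype(np.uint8); A.append(cv2.resize(im,(266,380),interpolation=2))
cv2.imwrite("pics/cmp.png",np.hstack(A))
E
```

```text
(no output)
```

View pics/cmp.png

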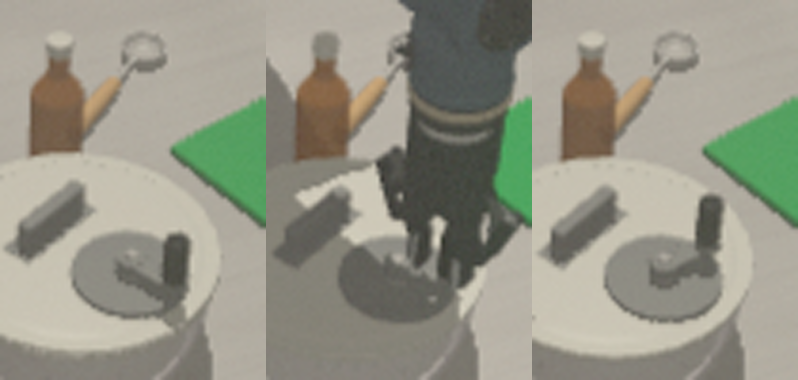

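```bash
python3 - <<'E'
from m import *
for f,dz in(("scene8",.005),("scene10",0),("scene11",0),("scene12",0),("scene13",0)):
    P=cloud("scene",np.load(f+".npz")['d']); dx,dy=P[...,0]-.602,P[...,1]-.0934; r=np.hypot(dx,dy); a=(np.degrees(np.arctan2(dy,dx))-25)%360
    m=(r>.03)&(r<.06)&(P[...,2]>.132+dz)&(P[...,2]<.143+dz); h=np.histogram(a[m],np.arange(0,361,20))[0]; print(f,h)
E
```

```text
scene8 [ 3  0  0  0  0  0  0  0  0  0  0  0  0  0  0  0  0 13]
scene10 [ 0  0 12  0  0  0  0  0  0  0  0  0  0  0  0  0  0  0]
scene11 [ 0  0  0  0 12  4  0  0  0  0  0  0  0  0  0  0  0  0]
scene12 [6 0 0 0 0 0 0 0 0 0 0 0 0 0 0 0 0 0]
scene13 [ 0  0  1 12  1  0  0  0  0  0  0  0  0  0  0  0  0  0]
```

>>> send_rows:
  series:
    - {"offset":[0.014,0.05,0],"roll":0}
    - {"offset":[0.014,0.06,0],"roll":0}
    - {"offset":[0.014,0.06,0],"roll":0}
    - {"offset":[0.012,0.055,0],"roll":0}
    - {"offset":[0,0.018,0.01],"roll":0}

```text
time: 35.05
tcp_pos: [0.599, 0.1411, 0.2165]
eef_rot: [1.685, 2.652, 0.001]
ft_force: [0.2, -1.1, -0.3]
finger_gap: 0.047
```

>>> send_rows:
  series:
    - {"offset":[0,0,0.03],"roll":0}
    - {"offset":[0,0,0.03],"roll":0}
    - {"offset":[0,0,0.014],"roll":0}
    - {"offset":[0,0,0],"roll":0}

```text
time: 35.55
tcp_pos: [0.5954, 0.138, 0.1431]
eef_rot: [-1.688, -2.648, 0.002]
ft_force: [-0.2, 0.7, 0.1]
finger_gap: 0.0471
```

>>> send_rows:
  series:
    - {"offset":[0,0,0],"roll":0}
    - {"offset":[0,0,0],"roll":0}
    - {"offset":[0,0,0],"roll":0}
    - {"offset":[0,0,0],"roll":0}
  gripper: 15
  force: 30

```text
time: 36.05
tcp_pos: [0.5964, 0.138, 0.1449]
eef_rot: [1.688, 2.648, 0.001]
ft_force: [-0.4, -3.1, 5.0]
finger_gap: 0.0217
```

>>> send_rows:
  series:
    - {"offset":[0.0008,-0.005,-0.001],"roll":0}
    - {"offset":[0.0007,-0.011,0],"roll":0}

```text
time: 36.3
tcp_pos: [0.5823, 0.1341, 0.1456]
eef_rot: [1.687, 2.648, 0.006]
ft_force: [0.6, 0.3, 1.1]
finger_gap: 0.0208
```

>>> send_rows:
  series:
    - {"offset":[-0.0022,-0.0139,0],"roll":0}
    - {"offset":[-0.0064,-0.0126,0],"roll":0}
    - {"offset":[-0.0099,-0.0099,0],"roll":0}
    - {"offset":[-0.0126,-0.0064,0],"roll":0}
    - {"offset":[-0.0139,-0.0022,0],"roll":0}

```text
time: 36.92
tcp_pos: [0.5596, 0.0722, 0.1457]
eef_rot: [1.688, 2.648, 0.003]
ft_force: [6.2, 4.3, 4.6]
finger_gap: 0.0215
```

>>> send_rows:
  series:
    - {"offset":[-0.0139,0.0022,0],"roll":0}
    - {"offset":[-0.0126,0.0064,0],"roll":0}
    - {"offset":[-0.0099,0.0099,0],"roll":0}
    - {"offset":[-0.0064,0.0126,0],"roll":0}
    - {"offset":[-0.0022,0.0139,0],"roll":0}

```text
time: 37.55
tcp_pos: [0.6186, 0.0507, 0.1452]
eef_rot: [-1.688, -2.648, -0.001]
ft_force: [-2.5, 3.7, 7.9]
finger_gap: 0.0208
```

>>> send_rows:
  series:
    - {"offset":[0.0022,0.0139,0],"roll":0}
    - {"offset":[0.0064,0.0126,0],"roll":0}
    - {"offset":[0.0099,0.0099,0],"roll":0}
    - {"offset":[0.0126,0.0064,0],"roll":0}
    - {"offset":[0.0139,0.0022,0],"roll":0}

```text
time: 38.17
tcp_pos: [0.6414, 0.1108, 0.145]
eef_rot: [1.689, 2.648, 0.001]
ft_force: [1.2, -0.3, 3.6]
finger_gap: 0.021
```

>>> send_rows:
  series:
    - {"offset":[0.0139,-0.0022,0],"roll":0}
    - {"offset":[0.0126,-0.0064,0],"roll":0}
    - {"offset":[0.0099,-0.0099,0],"roll":0}
    - {"offset":[0.0064,-0.0126,0],"roll":0}
    - {"offset":[0.0022,-0.0139,0],"roll":0}

```text
time: 38.8
tcp_pos: [0.5792, 0.1326, 0.1449]
eef_rot: [-1.688, -2.649, 0.001]
ft_force: [1.7, -2.6, 4.9]
finger_gap: 0.0209
```

>>> send_rows:
  series:
    - {"offset":[-0.0022,-0.0139,0],"roll":0}
    - {"offset":[-0.0064,-0.0126,0],"roll":0}
    - {"offset":[-0.0099,-0.0099,0],"roll":0}
    - {"offset":[-0.0126,-0.0064,0],"roll":0}
    - {"offset":[-0.0139,-0.0022,0],"roll":0}

```text
time: 39.42
tcp_pos: [0.5594, 0.0724, 0.1454]
eef_rot: [1.688, 2.649, 0.003]
ft_force: [7.7, 5.0, 3.5]
finger_gap: 0.0209
```

>>> send_rows:
  series:
    - {"offset":[-0.0139,0.0022,0],"roll":0}
    - {"offset":[-0.0126,0.0064,0],"roll":0}
    - {"offset":[-0.0099,0.0099,0],"roll":0}
    - {"offset":[-0.0064,0.0126,0],"roll":0}
    - {"offset":[-0.0022,0.0139,0],"roll":0}

```text
time: 40.05
tcp_pos: [0.6183, 0.0506, 0.1452]
eef_rot: [-1.688, -2.647, 0.0]
ft_force: [-0.2, 2.8, 8.7]
finger_gap: 0.0216
```

>>> send_rows:
  series:
    - {"offset":[0.0022,0.0139,0],"roll":0}
    - {"offset":[0.0064,0.0126,0],"roll":0}
    - {"offset":[0.0099,0.0099,0],"roll":0}
    - {"offset":[0.0126,0.0064,0],"roll":0}
    - {"offset":[0.0139,0.0022,0],"roll":0}

```text
time: 40.67
tcp_pos: [0.6414, 0.1107, 0.145]
eef_rot: [1.689, 2.648, 0.001]
ft_force: [3.5, 0.3, 4.7]
finger_gap: 0.0209
```

>>> send_rows:
  series:
    - {"offset":[0.0139,-0.0022,0],"roll":0}
    - {"offset":[0.0126,-0.0064,0],"roll":0}
    - {"offset":[0.0099,-0.0099,0],"roll":0}
    - {"offset":[0.0064,-0.0126,0],"roll":0}
    - {"offset":[0.0022,-0.0139,0],"roll":0}

```text
time: 41.3
tcp_pos: [0.5796, 0.1328, 0.1449]
eef_rot: [-1.687, -2.649, 0.0]
ft_force: [2.7, -1.9, 6.0]
finger_gap: 0.0211
```

>>> send_rows:
  series:
    - {"offset":[-0.0022,-0.0139,0],"roll":0}
    - {"offset":[-0.0064,-0.0126,0],"roll":0}
    - {"offset":[-0.0099,-0.0099,0],"roll":0}
    - {"offset":[-0.0126,-0.0064,0],"roll":0}
    - {"offset":[-0.0139,-0.0022,0],"roll":0}

```text
time: 41.92
tcp_pos: [0.5594, 0.0725, 0.1454]
eef_rot: [1.688, 2.649, 0.003]
ft_force: [6.6, 4.5, 3.5]
finger_gap: 0.0209
```

>>> send_rows:
  series:
    - {"offset":[-0.0139,0.0022,0],"roll":0}
    - {"offset":[-0.0126,0.0064,0],"roll":0}
    - {"offset":[-0.0099,0.0099,0],"roll":0}
    - {"offset":[-0.0064,0.0126,0],"roll":0}
    - {"offset":[-0.0022,0.0139,0],"roll":0}

```text
time: 42.55
tcp_pos: [0.6182, 0.0506, 0.1452]
eef_rot: [-1.688, -2.647, 0.0]
ft_force: [-2.2, 3.0, 8.0]
finger_gap: 0.021
```

>>> send_rows:
  series:
    - {"offset":[0.0022,0.0139,0],"roll":0}
    - {"offset":[0.0064,0.0126,0],"roll":0}
    - {"offset":[0.0099,0.0099,0],"roll":0}
    - {"offset":[0.0126,0.0064,0],"roll":0}
    - {"offset":[0.0139,0.0022,0],"roll":0}

```text
time: 43.18
tcp_pos: [0.6414, 0.1107, 0.145]
eef_rot: [1.689, 2.648, 0.001]
ft_force: [3.8, -0.8, 4.8]
finger_gap: 0.0212
```

>>> send_rows:
  series:
    - {"offset":[0.0139,-0.0022,0],"roll":0}
    - {"offset":[0.0126,-0.0064,0],"roll":0}
    - {"offset":[0.0099,-0.0099,0],"roll":0}
    - {"offset":[0.0064,-0.0126,0],"roll":0}
    - {"offset":[0.0022,-0.0139,0],"roll":0}

```text
time: 43.8
tcp_pos: [0.5796, 0.1328, 0.1449]
eef_rot: [-1.687, -2.649, 0.0]
ft_force: [1.5, -1.4, 5.0]
finger_gap: 0.021
```

>>> send_rows:
  series:
    - {"offset":[-0.0022,-0.0139,0],"roll":0}
    - {"offset":[-0.0064,-0.0126,0],"roll":0}
    - {"offset":[-0.0099,-0.0099,0],"roll":0}
    - {"offset":[-0.0126,-0.0064,0],"roll":0}
    - {"offset":[-0.0139,-0.0022,0],"roll":0}

```text
time: 44.42
tcp_pos: [0.5594, 0.0725, 0.1454]
eef_rot: [1.688, 2.649, 0.003]
ft_force: [7.4, 4.6, 4.5]
finger_gap: 0.0208
```

>>> send_rows:
  series:
    - {"offset":[-0.0139,0.0022,0],"roll":0}
    - {"offset":[-0.0126,0.0064,0],"roll":0}
    - {"offset":[-0.0099,0.0099,0],"roll":0}
    - {"offset":[-0.0064,0.0126,0],"roll":0}
    - {"offset":[-0.0022,0.0139,0],"roll":0}

```text
time: 45.05
tcp_pos: [0.6182, 0.0506, 0.1452]
eef_rot: [-1.688, -2.647, 0.001]
ft_force: [-1.8, 3.2, 9.5]
finger_gap: 0.0209
```

>>> send_rows:
  series:
    - {"offset":[0.0022,0.0139,0],"roll":0}
    - {"offset":[0.0064,0.0126,0],"roll":0}
    - {"offset":[0.0099,0.0099,0],"roll":0}
    - {"offset":[0.0126,0.0064,0],"roll":0}
    - {"offset":[0.0139,0.0022,0],"roll":0}

```text
time: 45.68
tcp_pos: [0.6414, 0.1107, 0.145]
eef_rot: [1.689, 2.648, 0.001]
ft_force: [4.4, -1.1, 5.5]
finger_gap: 0.0211
```

>>> send_rows:
  series:
    - {"offset":[0.005,-0.0003,0],"roll":0}
    - {"offset":[0.002,-0.0003,0],"roll":0}
    - {"offset":[0,0,0],"roll":0}
    - {"offset":[0,0,0],"roll":0}
    - {"offset":[0,0,0],"roll":0}

```text
time: 46.3
tcp_pos: [0.6375, 0.1173, 0.1449]
eef_rot: [-1.688, -2.649, -0.003]
ft_force: [6.2, 3.3, 3.7]
finger_gap: 0.0213
```

>>> send_rows:
  series:
    - {"offset":[0,0,0],"roll":0}
    - {"offset":[0,0,0],"roll":0}
    - {"offset":[0,0,0],"roll":0}
    - {"offset":[0,0,-0.05],"roll":0}
    - {"offset":[0,0,-0.06],"roll":0}
  gripper: 50

```text
time: 46.92
tcp_pos: [0.6359, 0.1168, 0.2549]
eef_rot: [-1.687, -2.647, 0.004]
ft_force: [1.4, -0.3, 0.5]
finger_gap: 0.0425
```

>>> send_rows:
  series:
    - {"offset":[0,-0.05,0],"roll":0}
    - {"offset":[0,-0.06,0],"roll":0}
    - {"offset":[0,-0.06,0],"roll":0}
    - {"offset":[0,-0.06,0],"roll":0}
    - {"offset":[0,-0.05,0],"roll":0}

```text
time: 47.55
tcp_pos: [0.3806, -0.0018, 0.2549]
eef_rot: [-1.688, -2.649, 0.0]
ft_force: [-0.1, -0.7, 0.3]
finger_gap: 0.0426
```

```bash
python3 l.py 14
```

```text
[ 0.3806 -0.0018  0.2549] [-0.1489 -0.6726  0.321 ]
top slopes [0.0065 0.002 ] disc z 0.1056400526007959 lid [0.5386 0.1242] 0.11261637115478515 2163
  bar [0.611 0.1  ] ((50.98330307006836, 22.41569709777832), 29.62944984436035) grip [0.6334 0.1196 0.1758 0.0189 0.0193 0.0211]
scene slopes [-0.0092  0.0072] disc z 0.10562562889952942 lid [0.5447 0.0679] 0.13064715576171876 2871
  bar [0.5185 0.053 ] ((21.98077392578125, 82.26405334472656), 27.933151245117188) grip [0.6412 0.1156 0.1741 0.022  0.0206 0.0202]
```

>>> send_rows:
  series:
    - {"offset":[-0.0065,0.05,0],"roll":0}
    - {"offset":[0,0.06,0.02],"roll":0}
    - {"offset":[0,0.0385,0.03],"roll":0}
    - {"offset":[0,0,0.04],"roll":0}
    - {"offset":[0,0,0],"roll":0}
  gripper: 60

```text
time: 48.28
tcp_pos: [0.5181, 0.0555, 0.1624]
eef_rot: [-1.685, -2.645, 0.006]
ft_force: [0.2, -0.1, -0.5]
finger_gap: 0.0514
```

>>> send_rows:
  series:
    - {"offset":[0,0,0.03],"roll":0}
    - {"offset":[0,0,0.02],"roll":0}
    - {"offset":[0,0,0],"roll":0}

```text
time: 48.65
tcp_pos: [0.5195, 0.0553, 0.1158]
eef_rot: [-1.688, -2.649, 0.001]
ft_force: [0.4, -0.5, 0.7]
finger_gap: 0.0512
```

>>> send_rows:
  series:
    - {"offset":[0,0,0],"roll":0}
    - {"offset":[0,0,0],"roll":0}
    - {"offset":[0,0,0],"roll":0}
    - {"offset":[0,0,0],"roll":0}
  gripper: 0
  force: 90

```text
time: 49.15
tcp_pos: [0.5186, 0.0547, 0.1161]
eef_rot: [-1.689, -2.648, 0.003]
ft_force: [-6.0, -3.8, 4.5]
finger_gap: 0.0141
```

>>> send_rows:
  series:
    - {"offset":[0,0,-0.01],"roll":0}
    - {"offset":[0,0,-0.03],"roll":0}
    - {"offset":[0,0,-0.04],"roll":0}
    - {"offset":[0,0,-0.035],"roll":0}
    - {"offset":[0.02,0.0035,0],"roll":0}

```text
time: 49.78
tcp_pos: [0.5163, 0.0748, 0.2338]
eef_rot: [1.688, 2.644, 0.006]
ft_force: [0.4, 0.6, -6.7]
finger_gap: 0.0141
```

>>> send_rows:
  series:
    - {"offset":[0.04,0.007,0],"roll":0}
    - {"offset":[0.05,0.009,0],"roll":0}
    - {"offset":[0.05,0.009,0],"roll":0}
    - {"offset":[0.05,0.009,0],"roll":0}
    - {"offset":[0.05,0.009,0],"roll":0}

```text
time: 50.4
tcp_pos: [0.4515, 0.3124, 0.2309]
eef_rot: [-1.688, -2.649, -0.001]
ft_force: [0.3, 0.3, -6.1]
finger_gap: 0.0139
```

>>> send_rows:
  series:
    - {"offset":[0.05,0.009,0],"roll":0}
    - {"offset":[0.036,0.006,0],"roll":0}
    - {"offset":[0.02,0.0035,0],"roll":0}
    - {"offset":[0,0,0],"roll":0}
    - {"offset":[0,0,0.02],"roll":0}

```text
time: 51.02
tcp_pos: [0.425, 0.4146, 0.2116]
eef_rot: [1.688, 2.648, 0.004]
ft_force: [0.4, -0.1, -5.6]
finger_gap: 0.0141
```

```bash
python3 - <<'E'
from m import *
s=arm.read_state();print(s['tcp_pos'],s['ft_force'])
for n in("scene","top"):
    im,d=snap(n,n+"15")
    if n=="scene": im0=im
    else: im1=im
a=cv2.resize(im0[110:250,235:425],None,fx=2.1,fy=2.1,interpolation=2);b=cv2.resize(im1[110:250,90:280],None,fx=2.1,fy=2.1,interpolation=2)
cv2.imwrite("pics/s15.png",np.hstack([a,b]))
for n in("top","scene"):
    P=cloud(n,np.load(n+"15.npz")['d']); g=np.load(n+"0.npz")['im']
    for c in cutters(P,(.45,.64,-.03,.165),.07,.004): print(n,c)
    im=np.load(n+"15.npz")['im'].astype(int); m=(im[...,1]>im[...,0]+30)&(im[...,1]>im[...,2]+30)&near(P,(.45,.43),.2); q=P[m]; print("board",cv2.minAreaRect((q[:,:2]*1000).astype(np.float32)))
E
```

```text
[0.425  0.4146 0.2116] [ 0.3626 -0.1016 -5.6111]
top (array([0.613 , 0.1301, 0.0261, 0.094 ]), np.int32(157))
top (array([0.5942, 0.0288, 0.0312, 0.0888]), np.int32(248))
top (array([0.5209, 0.0948, 0.0354, 0.0722]), np.int32(152))
board ((456.49896240234375, 384.76690673828125), (245.16783142089844, 179.29396057128906), 13.432658195495605)
scene (array([ 0.1414, -0.3289,  0.5713,  0.0869]), np.int32(773))
scene (array([0.4828, 0.0119, 0.0341, 0.0937]), np.int32(151))
board ((450.83587646484375, 423.819091796875), (249.06442260742188, 267.4599304199219), 12.632883071899414)
```

View pics/s15.png

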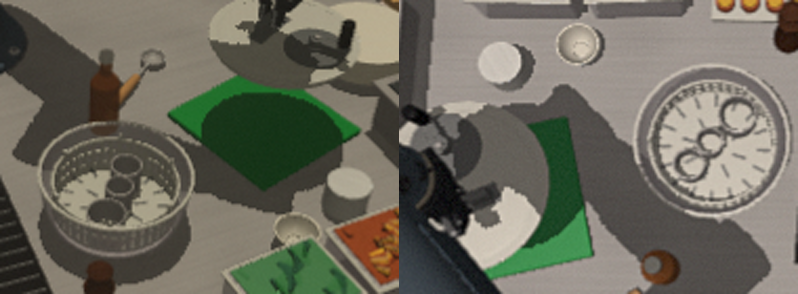

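>>> send_rows:
  series:
    - {"offset":[0,-0.001,0.05],"roll":0}
    - {"offset":[0,0,0.06],"roll":0}
    - {"offset":[0,0,0.03],"roll":0}
    - {"offset":[0,0,0.015],"roll":0}
    - {"offset":[0,0,0.005],"roll":0}

```text
time: 51.75
tcp_pos: [0.4238, 0.4141, 0.0506]
eef_rot: [1.689, 2.649, 0.0]
ft_force: [0.7, 0.5, -5.1]
finger_gap: 0.014
```

>>> send_rows:
  series:
    - {"offset":[0,0,0.002],"roll":0}
    - {"offset":[0,0,0],"roll":0}

```text
time: 52.0
tcp_pos: [0.4238, 0.4147, 0.0494]
eef_rot: [1.688, 2.649, 0.003]
ft_force: [0.5, 0.1, -5.3]
finger_gap: 0.0137
```

>>> send_rows:
  series:
    - {"offset":[0,0,0.002],"roll":0}
    - {"offset":[0,0,0.0015],"roll":0}
    - {"offset":[0,0,0],"roll":0}

```text
time: 52.38
tcp_pos: [0.4235, 0.4146, 0.0458]
eef_rot: [1.688, 2.649, 0.002]
ft_force: [-1.1, -0.8, 4.9]
finger_gap: 0.0139
```

>>> send_rows:
  series:
    - {"offset":[0,0,0],"roll":0}
    - {"offset":[0,0,0],"roll":0}
    - {"offset":[0,0,0],"roll":0}
    - {"offset":[0,0,-0.04],"roll":0}
    - {"offset":[0,0,-0.06],"roll":0}
  gripper: 60

```text
time: 53.0
tcp_pos: [0.4224, 0.4134, 0.1442]
eef_rot: [-1.688, -2.649, 0.006]
ft_force: [0.5, 1.3, 0.4]
finger_gap: 0.0513
```

>>> send_rows:
  series:
    - {"offset":[0,0,-0.05],"roll":0}
    - {"offset":[0,0,-0.03],"roll":0}
    - {"offset":[0,0,0],"roll":-8}
    - {"offset":[0,0,0],"roll":-9}
    - {"offset":[0,0,0],"roll":0}
  gripper: 95

```text
time: 53.62
tcp_pos: [0.4233, 0.4142, 0.2248]
eef_rot: [-1.28, -2.869, -0.0]
ft_force: [-0.0, -0.6, 0.2]
finger_gap: 0.0808
```

```bash
cat > b.py <<'E'
from m import *
import sys
k=sys.argv[1]; s=arm.read_state(); print(s['tcp_pos'],s['eef_rot'])
cor={"top":np.array([.0008,-.0015]),"scene":np.array([-.002,-.0005])}
for n in("top","scene"):
    im,d=snap(n,n+k); P=cloud(n,d); z=P[...,2]
    m=near(P,(.546,.068),.096)&(z>.066)&(z<.078); q=P[m][:,:2]+cor[n]
    # RANSAC rings of known radii
    rng=np.random.default_rng(0)
    for r in(.0305,.0245,.0215):
        best=(0,None); g=np.stack(np.meshgrid(np.arange(.46,.64,.002),np.arange(-.02,.16,.002)),-1).reshape(-1,2)
        D=np.hypot(*(g[:,None]-q[None]).transpose(2,0,1)); c=(abs(D-r)<.003).sum(1)-(D<r-.006).sum(1); j=c.argmax(); sel=abs(D[j]-r)<.005
        f=least_squares(lambda x:np.hypot(*(q[sel]-x).T)-r,g[j]).x; print(n,r,f,c[j],sel.sum())
E
python3 b.py 16
python3 - <<'E'
from m import *
P=cloud("scene",np.load("scene16.npz")['d']); print({k:v for k,v in lidpose(P,(.45,.43),.012).items() if k!='grip'})
E
```

```text
[0.4233 0.4142 0.2248] [-1.2796 -2.8691 -0.0002]
top 0.0305 [0.5945 0.0283] 50 51
top 0.0245 [0.5098 0.1065] 42 45
top 0.0215 [0.5484 0.0743] 41 43
scene 0.0305 [0.5938 0.027 ] 34 38
scene 0.0245 [0.5102 0.1047] 46 54
scene 0.0215 [0.5477 0.0732] 39 42
{'lid': array([0.4514, 0.4275, 0.1305]), 'disc_z': np.float64(0.032970323381256605), 'bar': ((425.05810546875, 412.7237548828125), (18.549161911010742, 79.93209075927734), 28.001840591430664), 'bar_z': np.float64(0.0646386567636471)}
```

>>> send_rows:
  series:
    - {"offset":[-0.045,-0.022,0],"roll":0}
    - {"offset":[-0.053,-0.026,0],"roll":0}
    - {"offset":[-0.053,-0.026,0],"roll":0}
    - {"offset":[-0.053,-0.026,0],"roll":0}
    - {"offset":[-0.053,-0.026,0],"roll":0}
  force: 30

```text
time: 54.35
tcp_pos: [0.5018, 0.1371, 0.2248]
eef_rot: [1.282, 2.868, 0.001]
ft_force: [0.2, 0.8, 1.0]
finger_gap: 0.0807
```

>>> send_rows:
  series:
    - {"offset":[-0.03,-0.016,0.03],"roll":0}
    - {"offset":[0,0,0.04],"roll":0}
    - {"offset":[0,0,0],"roll":0}

```text
time: 54.72
tcp_pos: [0.5079, 0.105, 0.1526]
eef_rot: [-1.281, -2.864, 0.005]
ft_force: [-0.2, -0.3, 0.8]
finger_gap: 0.081
```

>>> send_rows:
  series:
    - {"offset":[0,0.001,0.05],"roll":0}
    - {"offset":[0,0,0.045],"roll":0}
    - {"offset":[0,0,0.018],"roll":0}
    - {"offset":[0,0,0],"roll":0}

```text
time: 55.22
tcp_pos: [0.5104, 0.1071, 0.0419]
eef_rot: [-1.278, -2.869, 0.001]
ft_force: [-0.1, -0.3, -0.1]
finger_gap: 0.0809
```

>>> send_rows:
  series:
    - {"offset":[0,0,0],"roll":0}
    - {"offset":[0,0,0],"roll":0}
    - {"offset":[0,0,0],"roll":0}
    - {"offset":[0,0,0],"roll":0}
  gripper: 35

```text
time: 55.72
tcp_pos: [0.5115, 0.1069, 0.0436]
eef_rot: [1.278, 2.868, 0.003]
ft_force: [-0.8, -0.4, 7.0]
finger_gap: 0.0506
```

>>> send_rows:
  series:
    - {"offset":[0,0,-0.02],"roll":0}
    - {"offset":[0,0,-0.05],"roll":0}
    - {"offset":[0,0,-0.06],"roll":0}
    - {"offset":[0,0,0],"roll":0}

```text
time: 56.22
tcp_pos: [0.5132, 0.1072, 0.1773]
eef_rot: [1.275, 2.863, 0.009]
ft_force: [1.3, 0.4, -1.1]
finger_gap: 0.0505
```

>>> send_rows:
  series:
    - {"offset":[-0.0202,-0.0185,0],"roll":0}
    - {"offset":[-0.0404,-0.037,0],"roll":0}
    - {"offset":[-0.0404,-0.037,0],"roll":0}
    - {"offset":[-0.0404,-0.037,0],"roll":0}
    - {"offset":[-0.0404,-0.037,0],"roll":0}

```text
time: 56.85
tcp_pos: [0.5078, -0.1416, 0.1717]
eef_rot: [-1.278, -2.87, -0.0]
ft_force: [1.4, 1.0, -1.7]
finger_gap: 0.0508
```

>>> send_rows:
  series:
    - {"offset":[-0.0404,-0.037,0],"roll":0}
    - {"offset":[-0.0404,-0.037,0],"roll":0}
    - {"offset":[-0.0404,-0.037,0.02],"roll":0}
    - {"offset":[-0.0202,-0.0185,0.03],"roll":0}
    - {"offset":[0,0,0],"roll":0}

```text
time: 57.48
tcp_pos: [0.5047, -0.3326, 0.1189]
eef_rot: [-1.281, -2.864, -0.001]
ft_force: [0.5, 0.6, -1.3]
finger_gap: 0.0506
```

>>> send_rows:
  series:
    - {"offset":[0,0,0],"roll":0}

```text
time: 57.6
tcp_pos: [0.5065, -0.3311, 0.1219]
eef_rot: [-1.278, -2.869, -0.001]
ft_force: [-0.3, 0.5, -1.4]
finger_gap: 0.0506
```

```bash
python3 - <<'E'
from m import *
s=arm.read_state(); p=s['tcp_pos']; print(p,s['joints'])
for n in("top","scene"):
    im,d=snap(n,n+"17"); P=cloud(n,d); z=P[...,2]
    m=near(P,(.462,-.372),.14)&(z>.016)&(z<.03); q=P[m]
    m=near(P,p,.06)&(abs(z-(p[2]-.0216+.024))<.03); print(n,m.sum(), np.nanmedian(P[m],0))
a=cv2.resize(np.load("scene17.npz")['im'][150:260,120:230],None,fx=3.6,fy=3.6,interpolation=2);b=cv2.resize(np.load("top17.npz")['im'][160:270,300:410],None,fx=3.6,fy=3.6,interpolation=2)
cv2.imwrite("pics/s17.png",np.hstack([a,b]))
E
```

```text
[ 0.5065 -0.3311  0.1219] [-0.5792  0.4274 -0.019   1.125   0.0004  0.259 ]
top 85 [ 0.4947 -0.3093  0.132 ]
scene 309 [ 0.5207 -0.333   0.1322]
```

View pics/s17.png

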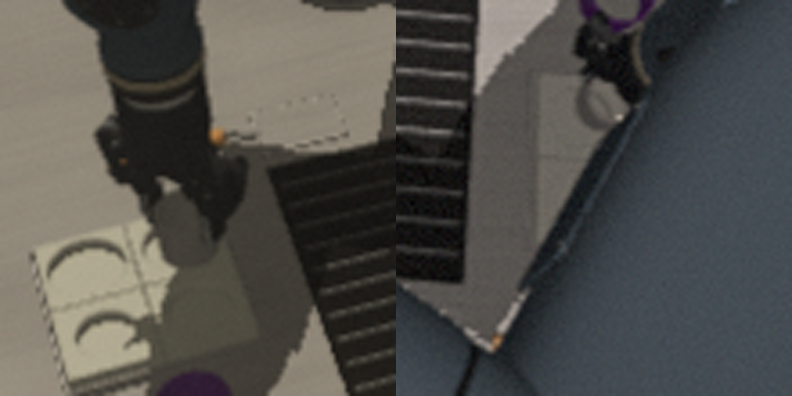

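>>> send_rows:
  series:
    - {"offset":[0.0,0.0005,0.03],"roll":0}
    - {"offset":[0,0,0.03],"roll":0}
    - {"offset":[0,0,0.013],"roll":0}
    - {"offset":[0,0,0.003],"roll":0}
    - {"offset":[0,0,0],"roll":0}

```text
time: 58.32
tcp_pos: [0.5076, -0.3314, 0.0467]
eef_rot: [1.277, 2.869, -0.0]
ft_force: [0.2, -0.6, -1.2]
finger_gap: 0.0508
```

>>> send_rows:
  series:
    - {"offset":[0,0,0.004],"roll":0}
    - {"offset":[0,0,0.003],"roll":0}
    - {"offset":[0,0,0],"roll":0}

```text
time: 58.7
tcp_pos: [0.5069, -0.3314, 0.0386]
eef_rot: [-1.278, -2.869, -0.0]
ft_force: [-0.3, 0.4, -1.7]
finger_gap: 0.0506
```

>>> send_rows:
  series:
    - {"offset":[0,0,0.004],"roll":0}
    - {"offset":[0,0,0.002],"roll":0}
    - {"offset":[0,0,0],"roll":0}

```text
time: 59.08
tcp_pos: [0.5068, -0.3313, 0.0324]
eef_rot: [-1.278, -2.869, -0.0]
ft_force: [0.6, -0.8, -0.8]
finger_gap: 0.0504
```

>>> send_rows:
  series:
    - {"offset":[0,0,0],"roll":0}
    - {"offset":[0,0,0],"roll":0}
    - {"offset":[0,0,0],"roll":0}
    - {"offset":[0,0,-0.03],"roll":0}
    - {"offset":[0,0,-0.06],"roll":0}
  gripper: 80

```text
time: 59.7
tcp_pos: [0.5056, -0.3304, 0.1215]
eef_rot: [-1.276, -2.865, -0.001]
ft_force: [1.6, -0.3, -0.3]
finger_gap: 0.0683
```

>>> send_rows:
  series:
    - {"offset":[0.01,0.01,-0.05],"roll":0}
    - {"offset":[0.03,0.03,-0.02],"roll":0}
    - {"offset":[0.04,0.037,0],"roll":0}
    - {"offset":[0.04,0.037,0],"roll":0}
    - {"offset":[0.04,0.037,0],"roll":0}
  gripper: 95

```text
time: 60.32
tcp_pos: [0.5121, -0.1099, 0.193]
eef_rot: [1.278, 2.869, 0.0]
ft_force: [0.9, 1.1, 0.2]
finger_gap: 0.081
```

```bash
cat > r.py <<'E'
from m import *
import sys
cor={"top":np.array([.0008,-.0015]),"scene":np.array([-.002,-.0005])}
for n in("top","scene"):
    f=f"{n}{sys.argv[1]}.npz"; P=cloud(n,np.load(f)['d'])
    for c in cutters(P,(.36,.56,-.47,-.28),.058,.006): print(n,"rack",np.r_[c[0][:2]+cor[n],c[0][2:]],c[1])
E
python3 b.py 18; python3 r.py 18
```

```text
[ 0.5121 -0.1099  0.193 ] [1.2784 2.869  0.0005]
top 0.0305 [0.5973 0.0255] 50 54
top 0.0245 [0.562  0.0672] 31 43
top 0.0215 [0.5624 0.0663] 40 43
scene 0.0305 [0.5977 0.024 ] 36 42
scene 0.0245 [0.5626 0.0645] 29 42
scene 0.0215 [0.5616 0.0661] 34 41
top rack [ 0.5059 -0.3325  0.0247  0.0607] 109
scene rack [ 0.5054 -0.3294  0.025   0.0598] 200
```

>>> send_rows:
  series:
    - {"offset":[0.014,0.05,0],"roll":0}
    - {"offset":[0.015,0.0536,0],"roll":0}
    - {"offset":[0.014,0.05,0],"roll":0}
    - {"offset":[0,0,0],"roll":-8}
    - {"offset":[0,0,0.04],"roll":0}
  gripper: 93

```text
time: 61.05
tcp_pos: [0.6002, 0.0237, 0.1545]
eef_rot: [1.068, 2.949, 0.003]
ft_force: [0.7, 0.1, -0.8]
finger_gap: 0.0793
```

>>> send_rows:
  series:
    - {"offset":[0,0,0],"roll":0}
    - {"offset":[0,0,0],"roll":0}

```text
time: 61.3
tcp_pos: [0.5979, 0.0229, 0.1537]
eef_rot: [1.076, 2.951, 0.0]
ft_force: [-0.3, -0.6, 0.4]
finger_gap: 0.0789
```

>>> send_rows:
  series:
    - {"offset":[0.0015,0.001,0.05],"roll":0}
    - {"offset":[0,0,0.035],"roll":0}
    - {"offset":[0,0,0.02],"roll":0}
    - {"offset":[0,0,0.006],"roll":0}
    - {"offset":[0,0,0],"roll":0}

```text
time: 61.92
tcp_pos: [0.5979, 0.0249, 0.0428]
eef_rot: [1.075, 2.951, 0.001]
ft_force: [-0.8, -0.8, -0.4]
finger_gap: 0.0793
```

>>> send_rows:
  series:
    - {"offset":[0,0,0],"roll":0}
    - {"offset":[0,0,0],"roll":0}
    - {"offset":[0,0,0],"roll":0}
  gripper: 50

```text
time: 62.3
tcp_pos: [0.5982, 0.0252, 0.0436]
eef_rot: [1.074, 2.95, 0.002]
ft_force: [-0.1, 0.1, 5.3]
finger_gap: 0.0633
```

>>> send_rows:
  series:
    - {"offset":[0,0,-0.02],"roll":0}
    - {"offset":[0,0,-0.05],"roll":0}
    - {"offset":[0,0,-0.06],"roll":0}
    - {"offset":[0,0,0],"roll":0}

```text
time: 62.8
tcp_pos: [0.6, 0.0251, 0.1778]
eef_rot: [1.072, 2.943, 0.006]
ft_force: [-0.4, 0.3, -2.0]
finger_gap: 0.0629
```

>>> send_rows:
  series:
    - {"offset":[-0.008,-0.0252,0],"roll":0}
    - {"offset":[-0.0161,-0.0504,0],"roll":0}
    - {"offset":[-0.0161,-0.0504,0],"roll":0}
    - {"offset":[-0.0161,-0.0504,0],"roll":0}
    - {"offset":[-0.0161,-0.0504,0],"roll":0}

```text
time: 63.42
tcp_pos: [0.5058, -0.1966, 0.1717]
eef_rot: [1.074, 2.952, 0.0]
ft_force: [0.7, -0.3, -0.4]
finger_gap: 0.0631
```

>>> send_rows:
  series:
    - {"offset":[-0.0161,-0.0504,0],"roll":0}
    - {"offset":[-0.0161,-0.0504,0],"roll":0}
    - {"offset":[-0.0161,-0.0504,0],"roll":0}
    - {"offset":[-0.0161,-0.0504,0],"roll":0}
    - {"offset":[-0.0082,-0.025,0],"roll":0}

```text
time: 64.05
tcp_pos: [0.4152, -0.4177, 0.1715]
eef_rot: [-1.078, -2.951, 0.0]
ft_force: [-0.1, 0.8, -0.8]
finger_gap: 0.0634
```

>>> send_rows:
  series:
    - {"offset":[0,0,0.05],"roll":0}
    - {"offset":[0,0,0.03],"roll":0}
    - {"offset":[0,0,0],"roll":0}
    - {"offset":[0,0,0],"roll":0}

```text
time: 64.55
tcp_pos: [0.4171, -0.4158, 0.0929]
eef_rot: [1.074, 2.951, -0.001]
ft_force: [0.2, -0.1, -1.7]
finger_gap: 0.0632
```

>>> send_rows:
  series:
    - {"offset":[0,0,0.03],"roll":0}
    - {"offset":[0,0,0.014],"roll":0}
    - {"offset":[0,0,0.003],"roll":0}
    - {"offset":[0,0,0.003],"roll":0}
    - {"offset":[0,0,0],"roll":0}

```text
time: 65.18
tcp_pos: [0.4169, -0.4157, 0.0422]
eef_rot: [1.075, 2.951, -0.0]
ft_force: [-0.5, 0.9, -0.6]
finger_gap: 0.063
```

>>> send_rows:
  series:
    - {"offset":[0,0,0.003],"roll":0}
    - {"offset":[0,0,0],"roll":0}

```text
time: 65.42
tcp_pos: [0.4166, -0.4154, 0.0387]
eef_rot: [-1.075, -2.952, -0.0]
ft_force: [-0.1, -0.8, -1.3]
finger_gap: 0.0631
```

>>> send_rows:
  series:
    - {"offset":[0,0,0.004],"roll":0}
    - {"offset":[0,0,0.002],"roll":0}
    - {"offset":[0,0,0],"roll":0}

```text
time: 65.8
tcp_pos: [0.4165, -0.4153, 0.0324]
eef_rot: [-1.075, -2.952, -0.0]
ft_force: [-0.4, 0.2, -1.4]
finger_gap: 0.0631
```

>>> send_rows:
  series:
    - {"offset":[0,0,0],"roll":0}
    - {"offset":[0,0,0],"roll":0}
    - {"offset":[0,0,0],"roll":0}
    - {"offset":[0,0,-0.03],"roll":0}
    - {"offset":[0,0,-0.06],"roll":0}
  gripper: 93

```text
time: 66.42
tcp_pos: [0.4154, -0.4143, 0.1216]
eef_rot: [-1.073, -2.948, -0.003]
ft_force: [1.7, -1.2, -0.3]
finger_gap: 0.0796
```

>>> send_rows:
  series:
    - {"offset":[0.006,0.02,-0.05],"roll":0}
    - {"offset":[0.016,0.05,-0.02],"roll":0}
    - {"offset":[0.016,0.05,0],"roll":0}
    - {"offset":[0.016,0.05,0],"roll":0}
    - {"offset":[0.016,0.05,0],"roll":0}

```text
time: 67.05
tcp_pos: [0.505, -0.2004, 0.193]
eef_rot: [1.075, 2.951, 0.0]
ft_force: [1.1, -0.4, -0.1]
finger_gap: 0.0792
```

```bash
python3 b.py 19; python3 r.py 19
```

```text
[ 0.505  -0.2004  0.193 ] [1.075  2.9513 0.0001]
top 0.0305 [0.5564 0.0176] 9 9
top 0.0245 [0.5604 0.0671] 26 40
top 0.0215 [0.56   0.0669] 42 42
scene 0.0305 [0.607  0.0505] 12 14
scene 0.0245 [0.5598 0.0675] 18 32
scene 0.0215 [0.5603 0.0666] 36 42
top rack [ 0.4173 -0.415   0.0319  0.0608] 42
scene rack [ 0.4151 -0.4173  0.0305  0.0603] 252
scene rack [ 0.5056 -0.33    0.0249  0.0603] 199
```

>>> send_rows:
  series:
    - {"offset":[0.02,0.04,0],"roll":0}
    - {"offset":[0.026,0.048,0],"roll":0}
    - {"offset":[0.026,0.048,0],"roll":0}
    - {"offset":[0.026,0.048,0],"roll":0}
    - {"offset":[0.02,0.036,0],"roll":0}

```text
time: 67.78
tcp_pos: [0.5558, 0.044, 0.1928]
eef_rot: [1.074, 2.952, 0.0]
ft_force: [0.3, -0.9, 0.9]
finger_gap: 0.0792
```

>>> send_rows:
  series:
    - {"offset":[0.0117,0.02,0.04],"roll":0}
    - {"offset":[0,0,0],"roll":0}
    - {"offset":[0,0,0],"roll":0}
  gripper: 85

```text
time: 68.15
tcp_pos: [0.5596, 0.0645, 0.1534]
eef_rot: [1.075, 2.952, -0.0]
ft_force: [0.8, 0.1, 1.5]
finger_gap: 0.0725
```

>>> send_rows:
  series:
    - {"offset":[0.001,0.002,0.05],"roll":0}
    - {"offset":[0,0,0.035],"roll":0}
    - {"offset":[0,0,0.02],"roll":0}
    - {"offset":[0,0,0.006],"roll":0}
    - {"offset":[0,0,0],"roll":0}

```text
time: 68.78
tcp_pos: [0.5607, 0.0668, 0.0427]
eef_rot: [1.076, 2.95, 0.001]
ft_force: [-0.0, -0.2, 1.1]
finger_gap: 0.0729
```

>>> send_rows:
  series:
    - {"offset":[0,0,0],"roll":0}
    - {"offset":[0,0,0],"roll":0}
    - {"offset":[0,0,0],"roll":0}
    - {"offset":[0,0,0],"roll":0}
  gripper: 30

```text
time: 69.28
tcp_pos: [0.5608, 0.0673, 0.0431]
eef_rot: [1.074, 2.95, 0.001]
ft_force: [-1.6, -1.3, 6.9]
finger_gap: 0.0451
```

>>> send_rows:
  series:
    - {"offset":[0,0,-0.02],"roll":0}
    - {"offset":[0,0,-0.05],"roll":0}
    - {"offset":[0,0,-0.06],"roll":0}
    - {"offset":[0,0,0],"roll":0}

```text
time: 69.78
tcp_pos: [0.5627, 0.0678, 0.177]
eef_rot: [1.072, 2.944, 0.007]
ft_force: [0.1, -0.5, -2.2]
finger_gap: 0.0452
```

>>> send_rows:
  series:
    - {"offset":[-0.0149,-0.0228,0],"roll":0}
    - {"offset":[-0.0298,-0.0455,0],"roll":0}
    - {"offset":[-0.0298,-0.0455,0],"roll":0}
    - {"offset":[-0.0298,-0.0455,0],"roll":0}
    - {"offset":[-0.0298,-0.0455,0],"roll":0}

```text
time: 70.4
tcp_pos: [0.5302, -0.1771, 0.171]
eef_rot: [-1.074, -2.951, -0.0]
ft_force: [-0.5, 0.3, -1.7]
finger_gap: 0.0457
```

>>> send_rows:
  series:
    - {"offset":[-0.0298,-0.0455,0],"roll":0}
    - {"offset":[-0.0298,-0.0455,0],"roll":0}
    - {"offset":[-0.0298,-0.0455,0],"roll":0}
    - {"offset":[-0.0298,-0.0455,0],"roll":0}
    - {"offset":[-0.0147,-0.0223,0],"roll":0}

```text
time: 71.03
tcp_pos: [0.5011, -0.4208, 0.1705]
eef_rot: [-1.078, -2.95, -0.0]
ft_force: [0.9, -0.4, -1.2]
finger_gap: 0.0456
```

>>> send_rows:
  series:
    - {"offset":[0,0,0.04],"roll":0}
    - {"offset":[0,0,0.03],"roll":0}
    - {"offset":[0,0,0],"roll":0}
    - {"offset":[0,0,0],"roll":0}

```text
time: 71.53
tcp_pos: [0.5026, -0.4183, 0.1025]
eef_rot: [1.074, 2.952, -0.0]
ft_force: [0.1, -0.2, -0.3]
finger_gap: 0.0457
```

>>> send_rows:
  series:
    - {"offset":[0,0,0.035],"roll":0}
    - {"offset":[0,0,0.018],"roll":0}
    - {"offset":[0,0,0.004],"roll":0}
    - {"offset":[0,0,0.004],"roll":0}
    - {"offset":[0,0,0],"roll":0}

```text
time: 72.15
tcp_pos: [0.5026, -0.4185, 0.0416]
eef_rot: [1.074, 2.951, -0.001]
ft_force: [-0.0, 1.2, -1.4]
finger_gap: 0.045
```

>>> send_rows:
  series:
    - {"offset":[0,0,0.003],"roll":0}
    - {"offset":[0,0,0],"roll":0}

```text
time: 72.4
tcp_pos: [0.5022, -0.4182, 0.0378]
eef_rot: [1.075, 2.952, 0.0]
ft_force: [1.2, -0.3, -0.5]
finger_gap: 0.0456
```

>>> send_rows:
  series:
    - {"offset":[0,0,0.004],"roll":0}
    - {"offset":[0,0,0.002],"roll":0}
    - {"offset":[0,0,0],"roll":0}

```text
time: 72.78
tcp_pos: [0.5021, -0.4181, 0.0315]
eef_rot: [-1.075, -2.952, -0.0]
ft_force: [-0.3, 0.6, -1.0]
finger_gap: 0.0459
```

>>> send_rows:
  series:
    - {"offset":[0,0,0],"roll":0}
    - {"offset":[0,0,0],"roll":0}
    - {"offset":[0,0,0],"roll":0}
    - {"offset":[0,0,-0.03],"roll":0}
    - {"offset":[0,0,-0.06],"roll":0}
  gripper: 80

```text
time: 73.4
tcp_pos: [0.5009, -0.4171, 0.1202]
eef_rot: [-1.073, -2.947, -0.003]
ft_force: [0.9, -0.2, 1.0]
finger_gap: 0.0682
```

>>> send_rows:
  series:
    - {"offset":[0,0,-0.06],"roll":0}
    - {"offset":[0.05,0,-0.04],"roll":0}
    - {"offset":[0.06,0,0],"roll":0}
    - {"offset":[0.06,0,0],"roll":0}
    - {"offset":[0.05,0,0],"roll":0}

```text
time: 74.03
tcp_pos: [0.3329, -0.276, 0.2209]
eef_rot: [1.075, 2.952, -0.0]
ft_force: [0.7, -0.6, 0.7]
finger_gap: 0.0681
```

>>> send_rows:
  series:
    - {"offset":[0.05,0,0],"roll":0}
    - {"offset":[0.03,0,0],"roll":0}
    - {"offset":[0,0,0],"roll":0}
    - {"offset":[0,0,0],"roll":0}

```text
time: 74.53
tcp_pos: [0.274, -0.2266, 0.2211]
eef_rot: [1.074, 2.951, -0.001]
ft_force: [0.6, -0.1, -0.8]
finger_gap: 0.0682
```

```bash
python3 - <<'E'
from m import *
print(arm.read_state()['tcp_pos'])
for n in("top","scene"): im,d=snap(n,n+"20")
cv2.imwrite("pics/fin.png",cv2.resize(im,(800,600)))
P=cloud("scene",d); o=lidpose(P,(.45,.43),.012); print(o['lid'],o['disc_z'])
E
python3 r.py 20
```

```text
[ 0.274  -0.2266  0.2211]
[0.45   0.4264 0.1304] 0.03339455966983795
top rack [ 0.5057 -0.3325  0.0246  0.0611] 111
top rack [ 0.5019 -0.4195  0.0216  0.0606] 100
top rack [ 0.417  -0.4162  0.0306  0.0607] 140
scene rack [ 0.4566 -0.2292  0.1982  0.06  ] 438
scene rack [ 0.5052 -0.3303  0.0246  0.0602] 199
```

View pics/fin.png

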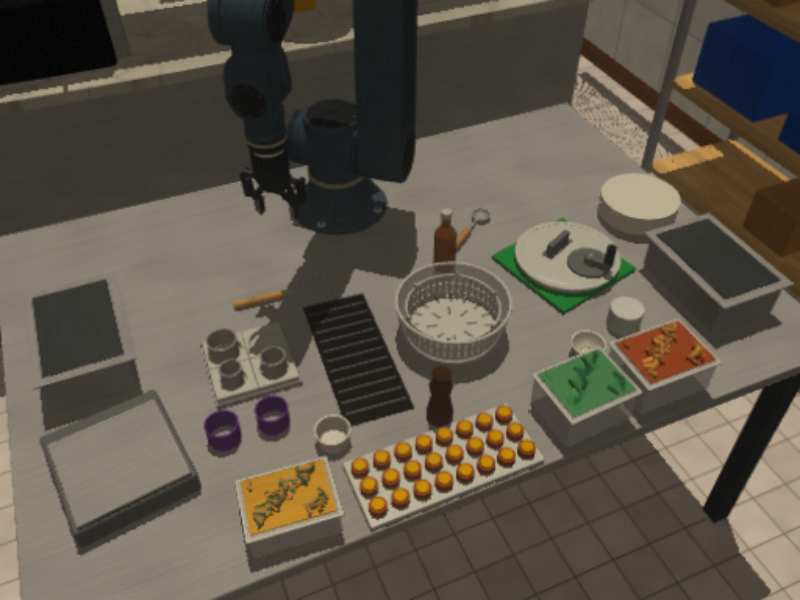

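All three cutters (800x600 view pixels about (223,345), (231,374) and (272,360)) stand in the rack. The lid lies on the board at (568,257), and the other things have not moved.

```bash
python3 -c "
from plant import arm
print(arm.job_done())"
```

```text
the job is handed in; nothing more can be done
None
```

I handed the job in at about 75 s. The 46, 52 and 64 cutters (58 was not there) were stood in the basket, the lid was put on and cranked, then laid back on the board. Each cutter now stands in its own recess.

**Last checks:**
- **Cutters:** the top camera fitted all three rings within about 1–2 mm of where I set them down. Their rims read about 61 mm high against the expected 58 mm, in line with that camera's reading of 1–2 mm too high. The scene camera separated only the 52; it ran the other two together, so those two rest on the top camera and the picture.
- **Lid:** it lies flat on the board, right way up, with its disc at 33 mm against the expected 32 mm.
- **Other things:** none of the bystanders looks moved in the final picture.

**What did not go cleanly:**
- **Crank count:** I counted six turns plus about 9°, but one of those turns was not gripped. After the first turn I let go to check that the lid was seated, and the crank drifted forward out of the fingers. The closed fingers then pushed it round, so that turn comes from geometry rather than a reading. If that is wrong, the count is one short.
- **Lid seating:** the drive first landed on the basket teeth and dropped into place once cranking began. Afterwards the disc read about 2 mm above nominal, which I took as camera error.
- **Knocked cutter:** the 46 shifted about 16 mm in the basket while the 52 was being put in the rack; I measured it again before picking it up.

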